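# Add the next block to the curing stack and weight it down

## Robot

A 7-joint arm with a two-finger parallel gripper is mounted at the origin on a cart in front of the work surface, level with it; the furniture and walls round the work are solid. World frame = base frame: x ahead of the robot, y to its left, z up, the work surface at z = 0. Lengths are in m, angles in degrees, forces in N, time in s.
With the tool pointing down it reaches from about 0.4 to 0.875 m from the base axis. Payload 6.5 kg.
Tool frame: the origin (TCP) lies midway between the tips of the shut fingers; the grasp point (between the pads) lies 19 mm behind it; z points along the fingers, y is the direction in which the jaws open and shut (so a half turn about z gives the same grasp; the last joint's range is limited). The gripper opens to 85 mm and grips with 20 to 120 N. Pads are 22 mm wide; open, the fingers measure 114 mm over their backs; the gripper's body (76 mm by 85 mm) begins 54 mm behind the grasp point. The pads swing forward as they close: fully open they stand 13 mm farther back than shut.
Start: joints at [-73.98, 30.733, -0.252, 88.115, 0.149, 61.152, -4.079], TCP at [0.22, 0.612, 0.231] pointing down, gripper open.
Joint ranges: [-154.64, 154.64], [-21.42, 123.67], [-72.66, 72.17], [13.99, 137.28], [-74.86, 254.86], [10.95, 109.41], [-158.01, 158.01]. Speed limits (degrees/s): [136.94, 136.94, 180, 180, 180, 180, 180].

## Interface

Orientations are given as [roll, pitch, yaw] about the fixed x, y, z axes, in that order (R = Rz(yaw) Ry(pitch) Rx(roll)).
In Python, from workcell import arm gives the robot as it stands.
- The arm moves only by the tool servo_tool, never from a script. Its argument "targets" is a list of rows, each an object of numbers: "jaw": the finger opening in mm, from 0 to 85.4; "tx", "ty", "tz": the shift along the tool's x, y, z in units of 30 mm (1.0 is 30 mm); "ax", "ay", "az": the turn, a rotation vector about the tool's x, y, z in units of 10 degrees (1.0 is 10 degrees). In form: [{"jaw": .., "tx": .., "ty": .., "tz": .., "ax": .., "ay": .., "az": ..}, ...]. A call has 1 to 5 rows; each row shifts and turns the commanded pose from where the row before left it, along the tool's axes as they then stand; what a row does not reach is not made up. A row lasts 1/8 s, in which the tool goes at most 62.5 mm and 10.7 degrees, less where a joint would pass 70% of its speed; a pose out of reach is approached as far as the arm can. A call is refused whole if a number of a shift passes 1 or a number of a turn 1, either way. A call with a gripper value outside its range is refused whole. The fingers move at their own pace and stop on an object; "squeeze" is the grip in N (left out, the last holds). Time passes only in rows, so rows that do not move let the fingers close. It gives the time, the measured TCP pose, the force and the opening at its end, in the units of the state.
- arm.read_state(): the state, without advancing time (a new reading comes with each control period).
- arm.get_image(name): name is "scene" or "side" or "wrist"; returns a dict with "img" (400x640x3 uint8, red, green, blue), "camera_matrix" (3x3 intrinsics, pixels), "xyz" and "attitude" of the camera in the world; the wrist camera has in their place "hand_eye" (4x4, takes a point from camera to tool coordinates, whose origin is the TCP and whose axes are the flange's). Camera axes: x right, y down, z forward; pixel columns grow to the right and rows downward; lengths in m; the calibration is good to about 2 mm. A picture is of the moment at which its call begins: read the wrist's pose just before it. There is no depth.
- arm.close_job(): hands the job in, once; it reports no verdict.
The state is a dict: "time": time; "joints": joint angles; "qvel": joint speeds; "joint_efforts": joint torques, N m; "tcp_pos": TCP position; "ee_rot": TCP orientation; "wrist_force": force on the tool from outside, world axes, zero at the start; "ft_torque": the same for the moment, N m; "opening": opening from 0.0 (shut) to 1.0 (fully open).
Only numpy, scipy, OpenCV 4.12 (cv2) and the standard library are available. Lean on these libraries where they do the work, as an engineer would, in place of code of your own. Each camera call takes 0.05 s, during which the arm holds its last target.

## Task

Take the front block out of the sloped roller lane, so that the next one rolls forward to the end stop, and lower it the same side up and square onto the pile on the stand, edges flush; how high the pile stands is not known, so go down gently until you feel the block bear on the pile, and only then let go. Then fetch the round steel puck and set it down flat in the middle of that block in the same way, as the weight. Leave the other blocks in the lane and do not disturb the small things lying about.

Things in the scene. Friction and masses are not known exactly. Their poses are not given: they have to be found in the camera images.
- lane: sloped aluminium roller lane on dark legs, fixed, 270 mm long, 68 mm wide (100 at the feet), left or right of the stand. Origin on the bench under the middle of the front block; x runs level from the end stop to the high end, z up. The bed rises 0.21 rad toward +x. Side rails (outer faces y = +-34 mm) stand 6 mm over the rollers, the end stop 12 mm
- lane_front (a point): point on the roller plane under the middle of the front block's seat, 60 mm above the bench; axes like the lane's (level). When a block is seated at the stop, its origin is here, within about 3 mm.
- block_front: front block, at the end stop: wood with a stitched brown leather face on top, 84 (x, along the lane) x 56 (y) x 30 mm high (z), about 0.12 kg. Origin at the centre of its underside, z out of the leather face. In the lane it is pitched like the bed, +x end 0.21 rad up. Its y faces, free above the 6 mm rails, are the ones to pinch
- block_second: the second block in the lane, the same as the first, touching it from behind (uphill); rolls down to the stop when the front one is lifted out
- block_third: the third block in the lane, the same, behind the second
- stand: dark steel foot plate 100 x 110 x 12 mm, fixed, with a column that carries a plywood plate 92 x 64 mm and on it a pile of two such blocks. The column is locked (does not sink) at a height that is not reported: the pile's top is 116 to 171 mm above the bench. Origin on the bench under the middle of the pile; the pile's long (84 mm) side lies along x; z up
- weight: round dark grey steel puck, 50 mm across, 14 mm high, shallow dimples on top, about 0.28 kg, lying flat on the bench at the start, left of lane and stand. Origin at the centre of its underside, z up; may be turned any way about z
- wax_pot: bystander: cream-coloured round lidded pot, 50 mm across and 57 mm high, upright; origin at the centre of its underside
- beeswax: bystander: yellow cake of wax, 35 x 52 x 19 mm, origin at the centre of its underside
- edge_slicker: bystander: turned wooden stick with grooves, 27 x 98 x 27 mm, lying on the bench; origin at the centre of its underside, long side along its y
Things that resemble listed ones, but are neither listed nor needed, are in the scene too. Leave any green or white look-alike of the block_front alone.

How it is judged (in metres and radians):
On the way, in this order (a step that is already met when the one before it is completed fails the run):
1. the front block is lifted clear of the lane and the second block has rolled forward to the end stop (z of block_front in the frame of lane_front above 0.03 m and contact force between the fingers and block_front above 1 N and x of block_second in the frame of lane_front between -0.012 and 0.012 m), for 0.2 s.
2. the block, still held in the fingers, bears on the pile (contact force between block_front and stand above 0.5 N and contact force between the fingers and block_front above 1 N and horizontal distance between block_front and stand below 0.03 m and z of block_front in the frame of stand above 0.1 m), for 0.05 s.
3. the block is let go and lies on the pile (horizontal distance between block_front and stand below 0.012 m and angle between the x axis of block_front and the x axis of stand, either way round below 0.15 rad and angle between block_front's own z axis and vertical below 0.08 rad and contact force between block_front and stand above 0.2 N and z of block_front in the frame of stand above 0.1 m and contact force between the fingers and block_front below 0.05 N), for 0.2 s.
4. the puck, still held in the fingers, bears on the block (contact force between weight and block_front above 0.5 N and contact force between the fingers and weight above 1 N), for 0.05 s.
At the end, for the whole second after the job is handed in: Block flat on the pile, leather up (0.08 rad), within 12 mm of its middle and 0.15 rad of its long side, either way round; puck flat, upright on the block within 15 mm of its middle; both let go, at rest. Second block at the end stop (12 mm), third behind it (17 mm), both on the rollers (all of step 3 and horizontal distance between weight and block_front below 0.015 m and angle between weight's own z axis and vertical below 0.08 rad and contact force between weight and block_front above 0.5 N and contact force between the fingers and weight below 0.05 N and linear speed of each of block_front, weight below 0.01 m/s and x of block_second in the frame of lane_front between -0.012 and 0.012 m and x of block_third in the frame of lane_front between 0.066 and 0.1 m and horizontal distance between block_second and lane_front below 0.014 m and angle between each of block_second, block_third's own z axis and vertical below 0.3 rad); the robot touches nothing.
It fails at once if the block hits the pile, or the puck the block, hard (faster than 0.15 m/s) ((contact force between block_front and stand above 0.5 N and linear speed of block_front above 0.15 m/s) or (contact force between weight and block_front above 0.5 N and linear speed of weight above 0.15 m/s)).
It fails at once if the pot, the wax cake or the wooden stick is pushed more than 30 mm from its place (distance of any of wax_pot, beeswax, edge_slicker from where it was at the start of the episode above 0.03 m).
It also fails if it takes over 69 s, if anything falls off the work surface, if the arm or the gripper's body presses on something with over 40 N, if the wrist force passes 120 N, or if a joint passes its speed limit or range.

## Working session

There is one attempt and no reset: what is moved stays moved. The work goes in short steps, Python scripts to look and compute and a tool call to move; the robot and the scene stay as the last step left them, time stands still between calls to the robot, and variables do not carry over. Pictures are saved under pics/ and viewed, and the job is handed in when it is done.

Besides the shell and the picture viewer there is one more tool, called as name(argument=value, ...) on one line, values as JSON. servo_tool: Moves the arm, as the interface text tells. Its arguments: {"type":"object","properties":{"targets":{"type":"array"},"squeeze":{"type":"number"}},"required":["targets"]}

```bash
mkdir -p pics; ls
cat > h.py <<'E'
import numpy as np, cv2
from scipy.spatial.transform import Rotation as R
from workcell import arm
def snap(n,fn):
    s=arm.read_state(); d=arm.get_image(n); cv2.imwrite('pics/'+fn,d['img'][:,:,::-1]); 
    np.save('pics/'+fn+'.npy',{'s':s,'d':d},allow_pickle=True); return s,d
def load(fn):
    o=np.load('pics/'+fn+'.npy',allow_pickle=True).item(); return o['s'],o['d']
E
python3 - <<'E'
from h import *
s=arm.read_state(); print(s)
for n in ['scene','side','wrist']:
    s,d=snap(n,n+'0.png'); print(n,{k:v for k,v in d.items() if k!='img'})
E
```

```text
pics
{'time': 0.0, 'joints': array([-73.97937981,  30.77808971,  -0.25465897,  88.17249575,
         0.149649  ,  61.15305401,  -4.07956333]), 'qvel': array([ 0.07434498, -0.01352382, -0.01412454,  0.08260919,  0.09323568,
       -0.00419673, -0.01339442]), 'joint_efforts': array([ 3.44693080e-04, -5.83407390e+01,  1.04876686e+00, -2.59096295e+01,
        1.23114730e-02,  9.54575837e-03, -2.17126882e-05]), 'tcp_pos': array([0.22012082, 0.61089508, 0.23039412]), 'ee_rot': array([-1.79896998e+02,  7.98447256e-03,  1.60191053e+02]), 'wrist_force': array([ 0.42705528, -0.17634141, -0.24146847]), 'ft_torque': array([ 0.03549369, -0.04312406,  0.01177489]), 'opening': 0.9966281001554229}
scene {'camera_matrix': array([[479.13964258,   0.        , 325.47190839],
       [  0.        , 479.13964258, 191.76990665],
       [  0.        ,   0.        ,   1.        ]]), 'xyz': array([ 1.18704333, -0.5765913 ,  0.86938067]), 'attitude': array([-130.00196361,    0.37221546,   48.50124604])}
side {'camera_matrix': array([[476.17159099,   0.        , 315.08384892],
       [  0.        , 476.17159099, 196.16743266],
       [  0.        ,   0.        ,   1.        ]]), 'xyz': array([0.55831354, 1.25598072, 0.7131227 ]), 'attitude': array([-117.48901547,   -1.16298896,  179.46671028])}
wrist {'camera_matrix': array([[336.9698371 ,   0.        , 315.66146416],
       [  0.        , 336.9698371 , 199.80653315],
       [  0.        ,   0.        ,   1.        ]]), 'hand_eye': array([[-8.34635144e-05, -9.51270216e-01, -3.08358507e-01,
         8.01200225e-02],
       [ 9.99999991e-01, -1.10621161e-04,  7.05902430e-05,
        -5.09487129e-04],
       [-1.01261372e-04, -3.08358498e-01,  9.51270217e-01,
        -1.41629727e-01],
       [ 0.00000000e+00,  0.00000000e+00,  0.00000000e+00,
         1.00000000e+00]])}
```

View pics/scene0.png

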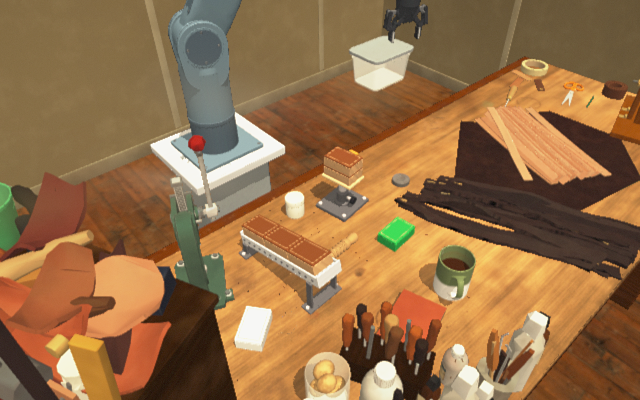

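View pics/side0.png

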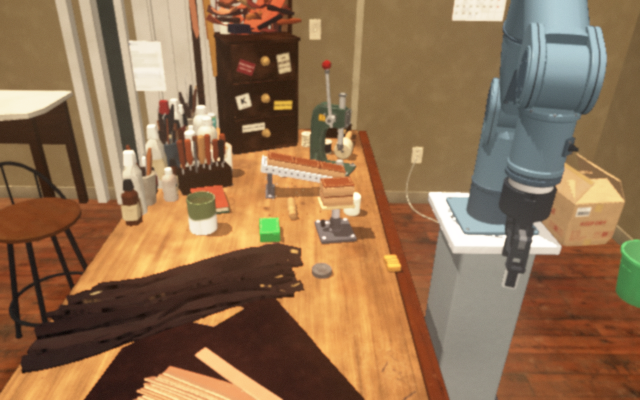

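View pics/wrist0.png

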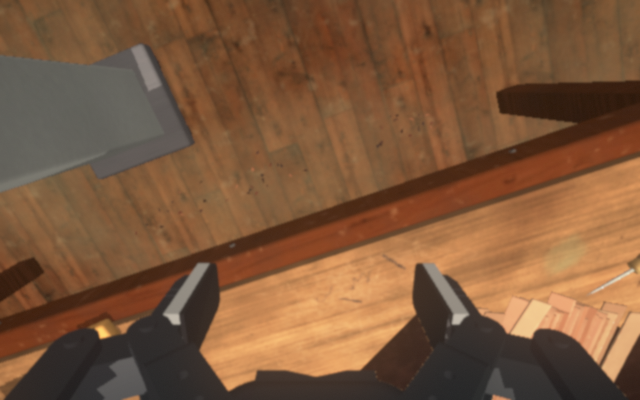

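```bash
cat >> h.py <<'E'
def cam(d,s=None):
    K=d['camera_matrix']
    if 'xyz' in d: return K,R.from_euler('xyz',d['attitude'],degrees=True).as_matrix(),np.array(d['xyz'])
    Rt=R.from_euler('xyz',s['ee_rot'],degrees=True).as_matrix(); H=d['hand_eye']
    return K,Rt@H[:3,:3],Rt@H[:3,3]+s['tcp_pos']
def ray(c,p):
    K,Rm,t=c; v=Rm@np.linalg.solve(K,[p[0],p[1],1.]); return t,v/np.linalg.norm(v)
def onz(c,p,z):
    t,v=ray(c,p); return t+v*(z-t[2])/v[2]
def tri(c1,p1,c2,p2):
    a,u=ray(c1,p1); b,v=ray(c2,p2); k=np.linalg.lstsq(np.c_[u,-v],b-a,rcond=None)[0]
    q1,q2=a+u*k[0],b+v*k[1]; return (q1+q2)/2, np.linalg.norm(q1-q2)
def proj(c,X):
    K,Rm,t=c; q=K@(Rm.T@(np.asarray(X)-t)); return q[:2]/q[2]
def crop(fn,x0,y0,w,h,f,out):
    im=cv2.imread('pics/'+fn)[y0:y0+h,x0:x0+w]; cv2.imwrite('pics/'+out,cv2.resize(im,None,fx=f,fy=f,interpolation=cv2.INTER_CUBIC))
E
python3 - <<'E'
from h import *
crop('scene0.png',230,140,200,150,4,'c_scene.png')
crop('side0.png',250,140,160,150,4,'c_side.png')
E
```

```text
(no output)
```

View pics/c_scene.png

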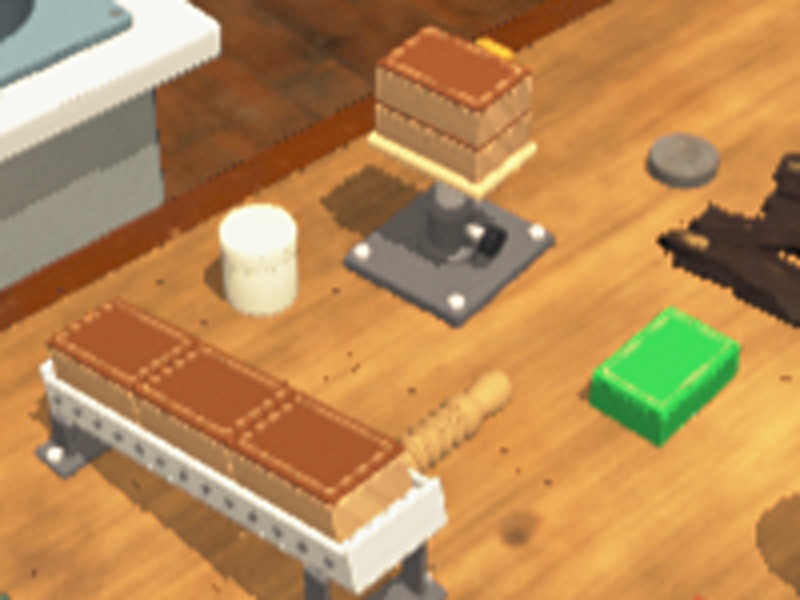

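View pics/c_side.png

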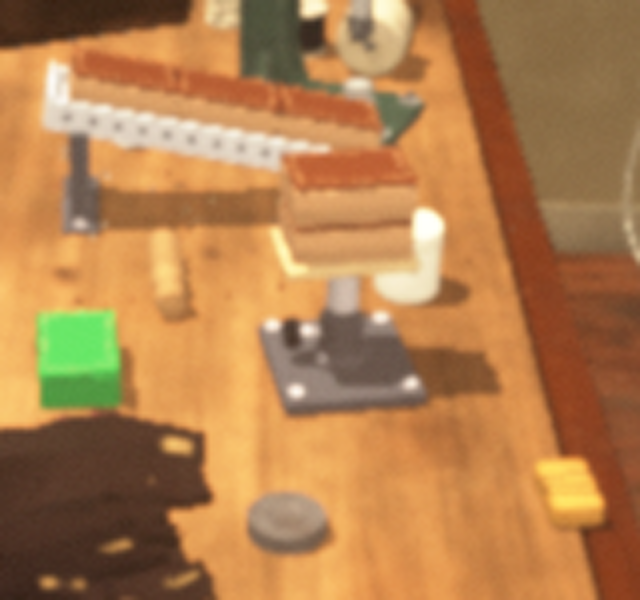

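Run:
```python
from h import *
_,a=load('scene0.png');_,b=load('side0.png');A=cam(a);B=cam(b)
S=lambda x,y:(230+x/4,140+y/4)
D=lambda x,y:(250+x/4,140+y/4)
for n,p,q in [('+x+y',S(408,452),D(72,76)),('+x-y',S(330,500),D(76,53)),('-x+y',S(118,300),D(382,130)),('-x-y',S(52,345),D(375,101)),
 ('stk a',S(430,28),D(415,183)),('stk b',S(530,75),D(286,190)),('stk c',S(478,107),D(290,153)),('stk d',S(378,68),D(407,149)),('foot w1',S(537,232),D(297,391)),('footw2',S(456,301),D(272,327)),('footw3',S(362,252),D(380,318)),
 ('puck top',S(684,155),D(288,517)),('pot lid',S(258,225),D(425,222))]:
    print(n,*[np.round(v,4) for v in tri(A,p,B,q)])
```

```text
+x+y [ 0.6803 -0.1163  0.1277] 0.0005
+x-y [ 0.6797 -0.1675  0.1268] 0.0038
-x+y [ 0.4351 -0.1328  0.0775] 0.0004
-x-y [ 0.439  -0.1851  0.0783] 0.0046
stk a [0.434  0.1253 0.1575] 0.0001
stk b [0.5177 0.1359 0.1579] 0.005
stk c [0.517  0.0878 0.1597] 0.0022
stk d [0.4379 0.0737 0.1557] 0.0067
foot w1 [0.5093 0.1566 0.0133] 0.0011
footw2 [0.5239 0.0684 0.0125] 0.0016
footw3 [0.4453 0.0544 0.0126] 0.0004
puck top [0.5184 0.2972 0.011 ] 0.0007
pot lid [ 0.4125 -0.01    0.0561] 0.0071
```

```bash
cat >> h.py <<'E'
def go(pos,rot):
    """shift in tool-axis units for target TCP pos, and turn (rotvec, units) to target euler rot"""
    s=arm.read_state(); Rt=R.from_euler('xyz',s['ee_rot'],degrees=True)
    T=Rt.inv().apply(np.array(pos)-s['tcp_pos'])/0.03
    r=(Rt.inv()*R.from_euler('xyz',rot,degrees=True)).as_rotvec(degrees=True)/10
    print('t',round(float(s['time']),2),'shift',np.round(T,2),'turn',np.round(r,2),'tcp',np.round(s['tcp_pos'],4),np.round(s['ee_rot'],1),'F',np.round(s['wrist_force'],1),'op',round(s['opening'],3))
E
python3 -c "
from h import *
go([.38,.105,.27],[180,0,184])"
```

```text
t 0.15 shift [-10.73 -14.07  -1.29] turn [-0.01 -0.   -2.38] tcp [0.2202 0.6111 0.2306] [-179.9    0.   160.2] F [-0.2  0.5 -0.1] op 1.003
```

servo_tool(targets=[{"tx": -0.6,"ty": -0.9},{"tx": -0.6,"ty": -0.9},{"tx": -0.6,"ty": -0.9,"tz": -0.3},{"tx": -0.6,"ty": -0.9,"tz": -0.3},{"tx": -0.6,"ty": -0.9,"tz": -0.3}])

```text
invalid input at $.targets[0]: expected keys jaw, tx, ty, tz, ax, ay, az
```

servo_tool(targets=[{"tx": -0.6,"ty": -0.9},{"tx": -0.6,"ty": -0.9},{"tx": -0.6,"ty": -0.9},{"tx": -0.6,"ty": -0.9},{"tx": -0.6,"ty": -0.9}])

```text
invalid input at $.targets[0]: expected keys jaw, tx, ty, tz, ax, ay, az
```

servo_tool(targets=[{"tx": -0.6,"ty": -0.9},{"tx": -0.6,"ty": -0.9},{"tx": -0.6,"ty": -0.9},{"az": -0.8},{"az": -0.8}])

```text
invalid input at $.targets[0]: expected keys jaw, tx, ty, tz, ax, ay, az
```

servo_tool(targets=[{"az": -0.8},{}])

```text
invalid input at $.targets[0]: expected keys jaw, tx, ty, tz, ax, ay, az
```

```bash
python3 -c "
from h import *
snap('wrist','w1.png')
go([.47,-.157,.22],[180,0,184])"
```

```text
t 0.2 shift [-16.51 -21.27   0.38] turn [-0.01 -0.   -2.38] tcp [0.2202 0.6112 0.2307] [-179.9    0.   160.2] F [-0.2  0.1 -0.3] op 0.999
```

View pics/w1.png

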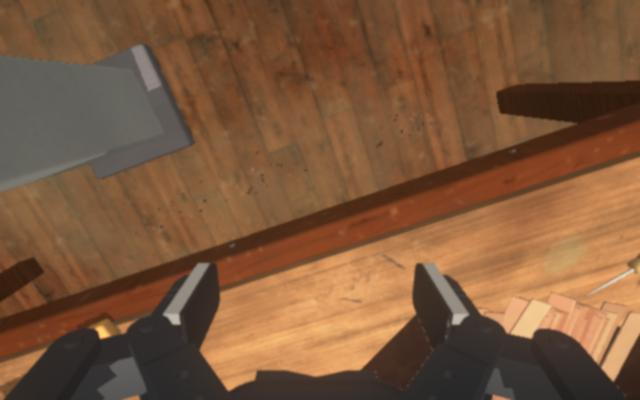

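servo_tool(targets=[{"jaw": 85,"tx": -0.6,"ty": -0.9,"tz": 0,"ax": 0,"ay": 0,"az": 0},{"jaw": 85,"tx": -0.7,"ty": -1,"tz": 0,"ax": 0,"ay": 0,"az": 0},{"jaw": 85,"tx": -0.7,"ty": -1,"tz": -0.3,"ax": 0,"ay": 0,"az": 0},{"jaw": 85,"tx": -0.8,"ty": -1,"tz": -0.3,"ax": 0,"ay": 0,"az": 0},{"jaw": 85,"tx": -0.8,"ty": -1,"tz": -0.3,"ax": 0,"ay": 0,"az": 0}])

```text
time: 0.82
tcp_pos: [0.2724, 0.4353, 0.2585]
ee_rot: [-180.0, 0.0, 160.2]
wrist_force: [-0.2, -0.3, 0.2]
opening: 0.995
```

servo_tool(targets=[{"jaw": 85,"tx": -0.8,"ty": -1,"tz": -0.3,"ax": 0,"ay": 0,"az": 0},{"jaw": 85,"tx": -0.8,"ty": -1,"tz": 0,"ax": 0,"ay": 0,"az": 0},{"jaw": 85,"tx": -0.8,"ty": -1,"tz": 0,"ax": 0,"ay": 0,"az": 0},{"jaw": 85,"tx": -0.8,"ty": -1,"tz": 0,"ax": 0,"ay": 0,"az": 0},{"jaw": 85,"tx": -0.8,"ty": -1,"tz": 0,"ax": 0,"ay": 0,"az": 0}])

```text
time: 1.45
tcp_pos: [0.3344, 0.2535, 0.2673]
ee_rot: [180.0, 0.0, 160.2]
wrist_force: [-0.1, 0.6, 0.2]
opening: 0.997
```

servo_tool(targets=[{"jaw": 85,"tx": -0.8,"ty": -1,"tz": 0,"ax": 0,"ay": 0,"az": 0},{"jaw": 85,"tx": -0.8,"ty": -1,"tz": 0,"ax": 0,"ay": 0,"az": 0},{"jaw": 85,"tx": -0.8,"ty": -1,"tz": 0,"ax": 0,"ay": 0,"az": -0.8},{"jaw": 85,"tx": 0,"ty": 0,"tz": 0,"ax": 0,"ay": 0,"az": -0.8},{"jaw": 85,"tx": 0,"ty": 0,"tz": 0,"ax": 0,"ay": 0,"az": -0.8}])

```text
time: 2.08
tcp_pos: [0.3714, 0.1452, 0.2673]
ee_rot: [180.0, 0.0, -175.6]
wrist_force: [0.1, -0.1, 0.6]
opening: 0.995
```

servo_tool(targets=[{"jaw": 85,"tx": 0,"ty": 0,"tz": 0,"ax": 0,"ay": 0,"az": 0}])

```text
time: 2.2
tcp_pos: [0.3713, 0.1456, 0.2673]
ee_rot: [180.0, -0.0, -175.9]
wrist_force: [-0.6, 0.3, -0.5]
opening: 0.998
```

```bash
python3 -c "
from h import *
snap('wrist','w1.png')
go([.47,-.157,.22],[180,0,184])
print(arm.read_state()['joints'])"
```

```text
t 2.25 shift [ -2.57 -10.3    1.58] turn [ 0. -0.  0.] tcp [0.3713 0.1457 0.2673] [ 180.   -0. -176.] F [-0.4 -0.6 -0.7] op 0.996
[-41.04996505   2.50437934  13.64417387 121.62996752  -0.71432772
  55.93818538  67.00811858]
```

View pics/w1.png

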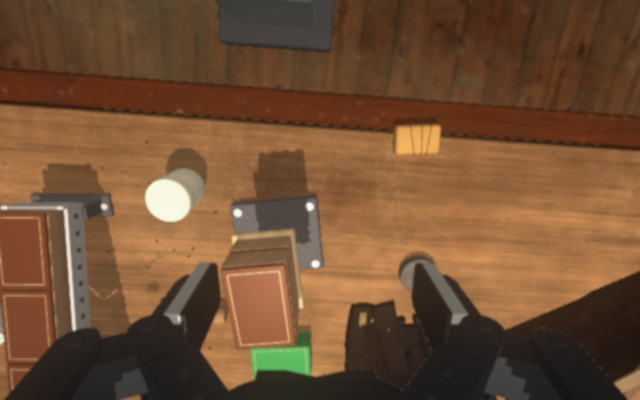

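servo_tool(targets=[{"jaw": 85,"tx": 0,"ty": -1,"tz": 0,"ax": 0,"ay": 0,"az": 0},{"jaw": 85,"tx": 0,"ty": -1,"tz": 0,"ax": 0,"ay": 0,"az": 0},{"jaw": 85,"tx": 0,"ty": -1,"tz": 0,"ax": 0,"ay": 0,"az": 0},{"jaw": 85,"tx": 0,"ty": -1,"tz": 0,"ax": 0,"ay": 0,"az": 0},{"jaw": 85,"tx": 0,"ty": -1,"tz": 0,"ax": 0,"ay": 0,"az": 0}])

```text
time: 2.88
tcp_pos: [0.3824, -0.0047, 0.2674]
ee_rot: [180.0, 0.0, -176.0]
wrist_force: [1.1, 0.0, -1.2]
opening: 0.996
```

servo_tool(targets=[{"jaw": 85,"tx": 0,"ty": -1,"tz": 0,"ax": 0,"ay": 0,"az": 0},{"jaw": 85,"tx": 0,"ty": -1,"tz": 0,"ax": 0,"ay": 0,"az": 0},{"jaw": 85,"tx": 0,"ty": -1,"tz": 0,"ax": 0,"ay": 0,"az": 0},{"jaw": 85,"tx": 0,"ty": -1,"tz": 0,"ax": 0,"ay": 0,"az": 0},{"jaw": 85,"tx": 0,"ty": -1,"tz": 0,"ax": 0,"ay": 0,"az": 0}])

```text
time: 3.5
tcp_pos: [0.3934, -0.1543, 0.2674]
ee_rot: [180.0, 0.0, -176.0]
wrist_force: [1.0, 0.5, -0.3]
opening: 0.992
```

servo_tool(targets=[{"jaw": 85,"tx": -0.5,"ty": -0.3,"tz": 0,"ax": 0,"ay": 0,"az": 0},{"jaw": 85,"tx": 0,"ty": 0,"tz": 0,"ax": 0,"ay": 0,"az": 0}])

```text
time: 3.75
tcp_pos: [0.4095, -0.1617, 0.2673]
ee_rot: [-180.0, -0.0, -176.0]
wrist_force: [0.4, -0.7, -0.1]
opening: 0.995
```

```bash
python3 -c "
from h import *
snap('wrist','w2.png')
go([.47,-.157,.22],[180,0,184])
print(arm.read_state()['joints'])"
```

```text
t 3.8 shift [-2.05 -0.01  1.57] turn [-0.   -0.    0.01] tcp [ 0.4087 -0.1611  0.2671] [-180.    -0.  -175.9] F [ 1.4 -0.   0. ] op 0.995
[-16.4377035    7.57483232  35.42015793 117.61635336  -5.23606026
  56.34914362 115.74824226]
```

View pics/w2.png

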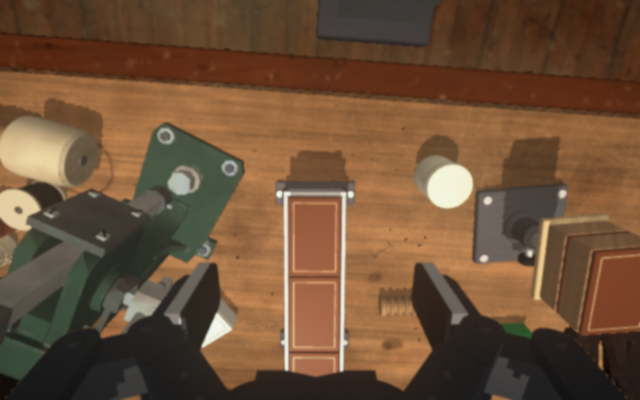

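```bash
python3 -c "
from h import *
crop('w2.png',270,175,90,110,5,'c_w2.png')
crop('w1.png',210,220,110,140,4,'c_w1.png')"
```

```text
(no output)
```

View pics/c_w2.png

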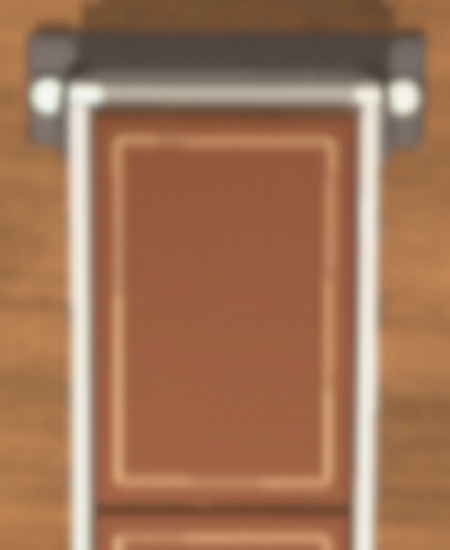

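View pics/c_w1.png

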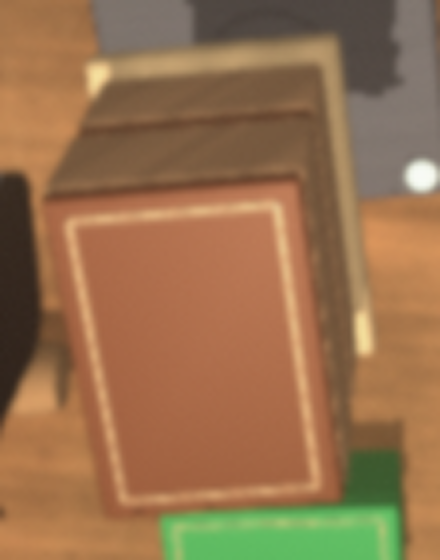

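```bash
python3 -c "
from h import *
s,d=load('w2.png'); C=cam(d,s); P=[(270+x/5,175+y/5) for x,y in [(93,110),(355,107),(352,503),(97,508)]]
yaw=np.radians(4); c=np.array([.478,-.157,.0893])
for it in range(5):
    n=R.from_euler('zy',[yaw,-.21]).apply([0,0,1]); Q=[]
    for p in P:
        t,v=ray(C,p); Q.append(t+v*((c-t)@n)/(v@n))
    Q=np.array(Q); m=Q.mean(0); c=np.array([m[0],m[1],.0893]); a=(Q[2]+Q[3]-Q[0]-Q[1])/2; yaw=np.arctan2(a[1],a[0])
print(np.round(Q,4),'len',np.linalg.norm(Q[3]-Q[0]),np.linalg.norm(Q[2]-Q[1]),'w',np.linalg.norm(Q[1]-Q[0]),np.linalg.norm(Q[2]-Q[3]))
print('top c',c,np.degrees(yaw),[np.degrees(np.arctan2(*(q[1::-1]))) for q in (Q[3]-Q[0],Q[2]-Q[1])])
n=R.from_euler('zy',[yaw,-.21]).apply([0,0,1]); print('under',c-.03*n, n)
s1,d1=load('w1.png'); C1=cam(d1,s1); P=[(210+x/4,220+y/4) for x,y in [(47,197),(298,180),(342,497),(108,515)]]
_,a=load('scene0.png');A=cam(a); S=lambda x,y:(230+x/4,140+y/4)
# TL in wrist = -x,-y ; TR=-x,+y ; BR=+x+y; BL=+x-y
for p,q in zip(P,[S(378,68),S(430,28),S(530,75),S(478,107)]): print(tri(C1,p,A,q))
for z in (.15,.155,.16,.165):
    Q=np.array([onz(C1,p,z) for p in P]); print(z,Q.mean(0)[:2],'len',np.linalg.norm(Q[3]-Q[0]),np.linalg.norm(Q[2]-Q[1]),'w',np.linalg.norm(Q[1]-Q[0]),np.linalg.norm(Q[2]-Q[3]),[np.degrees(np.arctan2(*(q[1::-1]))) for q in (Q[3]-Q[0],Q[2]-Q[1])],[np.degrees(np.arctan2(-q[0],q[1])) for q in (Q[1]-Q[0],Q[2]-Q[3])])
"
```

```text
[[ 0.4344 -0.1878  0.0811]
 [ 0.4303 -0.1344  0.0802]
 [ 0.5116 -0.1287  0.0975]
 [ 0.516  -0.1819  0.0984]] len 0.08363566354073333 0.08336266228390692 w 0.05351654592774296 0.05340424370772312
top c [ 0.47307132 -0.15820168  0.0893    ] 4.080576024316759 [np.float64(4.121020573272783), np.float64(4.0399988479817255)]
under [ 0.47932512 -0.15820168  0.05995907] [-2.08459900e-01  8.67361738e-19  9.78030915e-01]
(array([0.44156139, 0.07173972, 0.15529398]), np.float64(0.002580884205084899))
(array([0.43283821, 0.1246924 , 0.15684255]), np.float64(0.002426960031451696))
(array([0.51307949, 0.13754861, 0.15648979]), np.float64(0.000775906525668975))
(array([0.51886822, 0.08561293, 0.16046927]), np.float64(0.002282531414973824))
0.15 [0.48142643 0.1030545 ] len 0.08473632650828443 0.08377440171648548 w 0.05457082363395713 0.055480137262208254 [np.float64(8.917403818235064), np.float64(9.539332831425893)] [np.float64(8.411012310129717), np.float64(9.417826401978356)]
0.155 [0.47775436 0.103761  ] len 0.08309991567977143 0.08215656738533056 w 0.05351696290627089 0.05440871605333171 [np.float64(8.917403818235066), np.float64(9.539332831425895)] [np.float64(8.411012310129701), np.float64(9.417826401978335)]
0.16 [0.4740823  0.10446749] len 0.08146350485125853 0.0805387330541757 w 0.05246310217858466 0.05333729484445519 [np.float64(8.91740381823506), np.float64(9.539332831425899)] [np.float64(8.411012310129749), np.float64(9.41782640197843)]
0.165 [0.47041023 0.10517399] len 0.07982709402274552 0.0789208987230208 w 0.05140924145089842 0.052265873635578636 [np.float64(8.917403818235064), np.float64(9.53933283142591)] [np.float64(8.411012310129736), np.float64(9.41782640197841)]
```

```bash
python3 -c "
from h import *
u=np.array([.4793,-.158,.06]); n=R.from_euler('ZY',[np.radians(4.1),-.21]).apply([0,0,1])
go(u+n*.09,[180,12,184.1]); go(u+n*.004,[180,12,184.1])"
```

```text
t 3.8 shift [-1.73 -0.06  3.97] turn [-0.  -1.2 -0. ] tcp [ 0.4087 -0.1611  0.2671] [-180.    -0.  -175.9] F [ 1.4 -0.   0. ] op 0.995
t 3.8 shift [-2.33 -0.06  6.77] turn [-0.  -1.2 -0. ] tcp [ 0.4087 -0.1611  0.2671] [-180.    -0.  -175.9] F [ 1.4 -0.   0. ] op 0.995
```

servo_tool(targets=[{"jaw": 85,"tx": -0.43,"ty": 0,"tz": 1,"ax": 0,"ay": 0,"az": 0},{"jaw": 85,"tx": -0.43,"ty": 0,"tz": 1,"ax": 0,"ay": 0,"az": 0},{"jaw": 85,"tx": -0.43,"ty": 0,"tz": 1,"ax": 0,"ay": 0,"az": 0},{"jaw": 85,"tx": -0.43,"ty": -0.06,"tz": 0.97,"ax": 0,"ay": -0.6,"az": 0},{"jaw": 85,"tx": 0,"ty": 0,"tz": 0,"ax": 0,"ay": -0.6,"az": 0}])

```text
time: 4.42
tcp_pos: [0.4597, -0.1579, 0.1464]
ee_rot: [180.0, 12.0, -175.8]
wrist_force: [-0.1, -0.1, 1.3]
opening: 0.99
```

servo_tool(targets=[{"jaw": 85,"tx": 0,"ty": 0,"tz": 0,"ax": 0,"ay": 0,"az": 0},{"jaw": 85,"tx": 0,"ty": 0,"tz": 0,"ax": 0,"ay": 0,"az": 0}])

```text
time: 4.68
tcp_pos: [0.4613, -0.1589, 0.1489]
ee_rot: [180.0, 12.0, -175.8]
wrist_force: [-0.0, 1.3, 0.2]
opening: 1.0
```

```bash
python3 -c "
from h import *
snap('wrist','w3.png')
u=np.array([.4793,-.158,.06]); n=R.from_euler('ZY',[np.radians(4.1),-.21]).apply([0,0,1])
go(u+n*.004,[180,12,184.1])"
```

```text
t 4.72 shift [ 0.04 -0.01  2.89] turn [0.   0.   0.01] tcp [ 0.4617 -0.159   0.1489] [-180.    12.  -175.8] F [ 0.5  0.2 -0.2] op 0.995
```

View pics/w3.png

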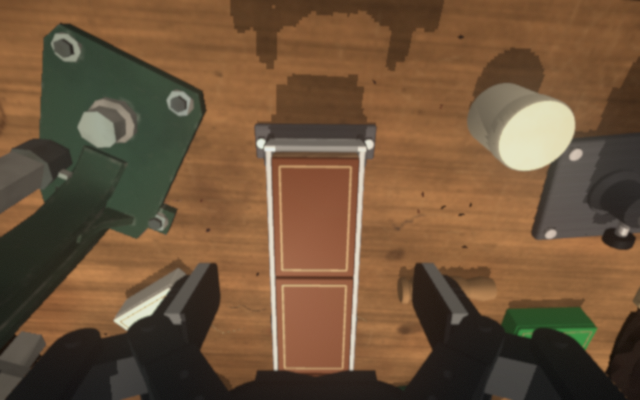

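```bash
python3 -c "
from h import *
s,d=load('w3.png'); C=cam(d,s)
u=np.array([.4793,-.158,.06]); r=R.from_euler('ZY',[np.radians(4.1),-.21])
for p in [(-.042,-.028,.03),(-.042,.028,.03),(.042,.028,.03),(.042,-.028,.03),(0,0,.03)]: print(proj(C,u+r.apply(p)))
"
```

```text
[269.03492245 155.66751488]
[361.42589061 155.79259822]
[356.080444  277.7399017]
[274.07602115 277.68596445]
[315.160597   220.35402702]
```

servo_tool(targets=[{"jaw": 85,"tx": 0,"ty": 0,"tz": 0.6,"ax": 0,"ay": 0,"az": 0},{"jaw": 85,"tx": 0,"ty": 0,"tz": 0.6,"ax": 0,"ay": 0,"az": 0},{"jaw": 85,"tx": 0,"ty": 0,"tz": 0.6,"ax": 0,"ay": 0,"az": 0},{"jaw": 85,"tx": 0,"ty": 0,"tz": 0.6,"ax": 0,"ay": 0,"az": 0},{"jaw": 85,"tx": 0,"ty": 0,"tz": 0,"ax": 0,"ay": 0,"az": 0}])

```text
time: 5.35
tcp_pos: [0.4759, -0.1576, 0.0771]
ee_rot: [180.0, 11.9, -175.8]
wrist_force: [0.1, 0.3, 0.1]
opening: 0.996
```

servo_tool(targets=[{"jaw": 85,"tx": 0,"ty": 0,"tz": 0.2,"ax": 0,"ay": 0,"az": 0},{"jaw": 64,"tx": 0,"ty": 0,"tz": 0.2,"ax": 0,"ay": 0,"az": 0},{"jaw": 64,"tx": 0,"ty": 0,"tz": 0,"ax": 0,"ay": 0,"az": 0},{"jaw": 64,"tx": 0,"ty": 0,"tz": 0,"ax": 0,"ay": 0,"az": 0}])

```text
time: 5.85
tcp_pos: [0.478, -0.1581, 0.0662]
ee_rot: [-180.0, 12.0, -175.8]
wrist_force: [-0.5, 1.2, -0.1]
opening: 0.747
```

```bash
python3 -c "
from h import *
snap('wrist','w4.png')
snap('side','s4.png')
crop('s4.png',260,110,110,90,6,'c_s4.png')
u=np.array([.4793,-.158,.06]); n=R.from_euler('ZY',[np.radians(4.1),-.21]).apply([0,0,1])
go(u+n*.004,[180,12,184.1])"
```

```text
t 5.95 shift [0.   0.   0.08] turn [0.   0.   0.01] tcp [ 0.478  -0.1581  0.0663] [-180.    12.  -175.8] F [-0.2  0.2  0.5] op 0.748
```

View pics/w4.png

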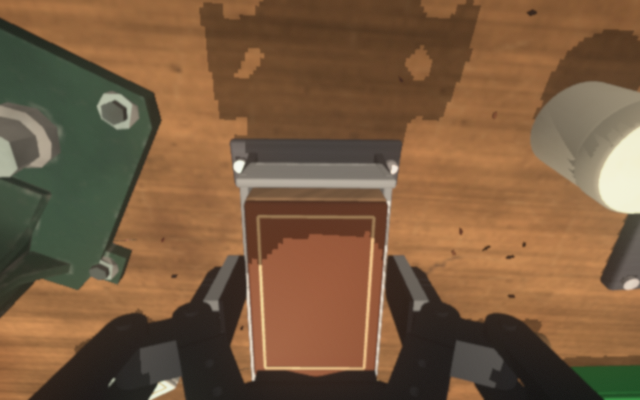

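View pics/c_s4.png

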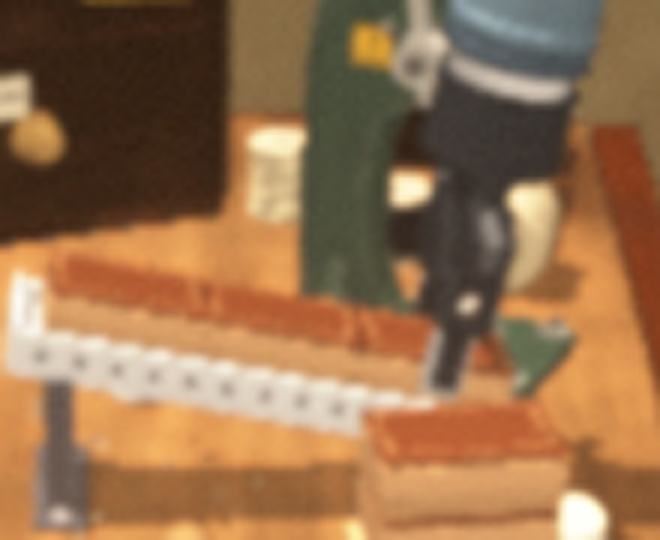

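servo_tool(targets=[{"jaw": 50,"tx": 0,"ty": 0,"tz": 0,"ax": 0,"ay": 0,"az": 0},{"jaw": 50,"tx": 0,"ty": 0,"tz": 0,"ax": 0,"ay": 0,"az": 0},{"jaw": 50,"tx": 0,"ty": 0,"tz": 0,"ax": 0,"ay": 0,"az": 0}], squeeze=40)

```text
time: 6.32
tcp_pos: [0.4781, -0.158, 0.0665]
ee_rot: [180.0, 12.0, -175.8]
wrist_force: [-1.9, 1.6, 5.7]
opening: 0.646
```

```bash
python3 -c "
from h import *
snap('wrist','w5.png')
snap('side','s5.png')
crop('s5.png',260,110,110,90,6,'c_s5.png')
u=np.array([.4793,-.158,.06]); n=R.from_euler('ZY',[np.radians(4.1),-.21]).apply([0,0,1])
go(u+n*.004,[180,12,184.1])"
```

```text
t 6.42 shift [ 0.01 -0.    0.09] turn [0.   0.   0.01] tcp [ 0.4781 -0.1581  0.0665] [ 180.    12.  -175.8] F [-1.3  1.2  5.7] op 0.647
```

View pics/w5.png

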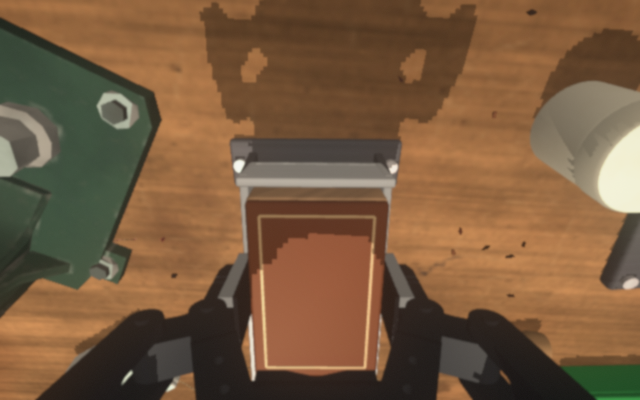

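View pics/c_s5.png

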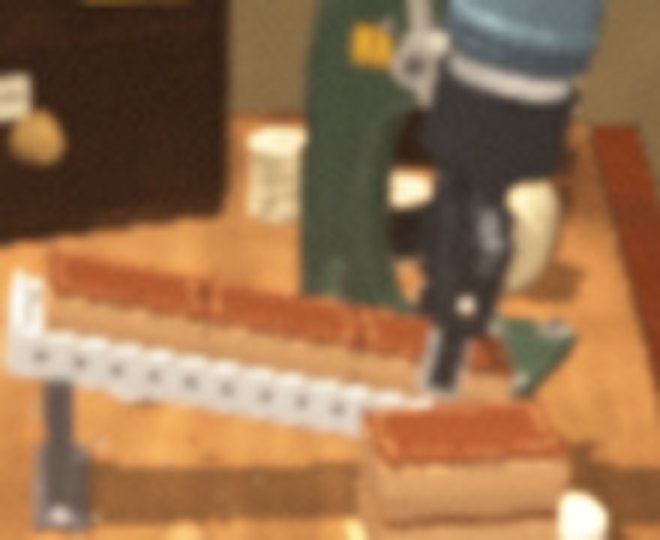

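servo_tool(targets=[{"jaw": 50,"tx": 0,"ty": 0,"tz": -0.3,"ax": 0,"ay": 0,"az": 0},{"jaw": 50,"tx": 0,"ty": 0,"tz": -0.5,"ax": 0,"ay": 0,"az": 0},{"jaw": 50,"tx": 0,"ty": 0,"tz": -0.5,"ax": 0,"ay": 0,"az": 0},{"jaw": 50,"tx": 0,"ty": 0,"tz": -0.6,"ax": 0,"ay": 0,"az": 0},{"jaw": 50,"tx": 0,"ty": 0,"tz": -0.6,"ax": 0,"ay": 0,"az": 0}])

```text
time: 7.05
tcp_pos: [0.4617, -0.1591, 0.1402]
ee_rot: [180.0, 12.0, -175.8]
wrist_force: [0.3, 0.5, -1.0]
opening: 0.647
```

```bash
python3 -c "
from h import *
snap('wrist','w6.png')
snap('side','s6.png')
snap('scene','sc6.png')
crop('s6.png',250,90,120,110,5,'c_s6.png')
crop('sc6.png',220,150,150,140,4,'c_sc6.png')
go([.47,.05,.26],[180,0,184.1])"
```

```text
t 7.2 shift [-1.58  6.93 -3.75] turn [-0.    1.21  0.01] tcp [ 0.4627 -0.1592  0.1402] [-180.    12.1 -175.8] F [ 0.8  0.2 -1.4] op 0.649
```

View pics/c_sc6.png

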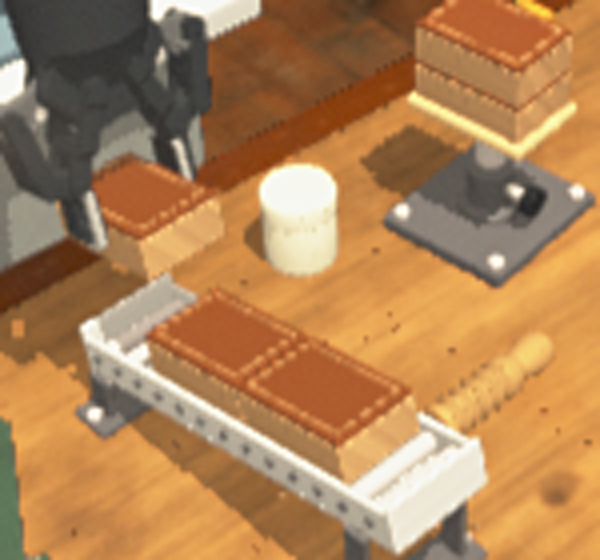

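View pics/c_s6.png

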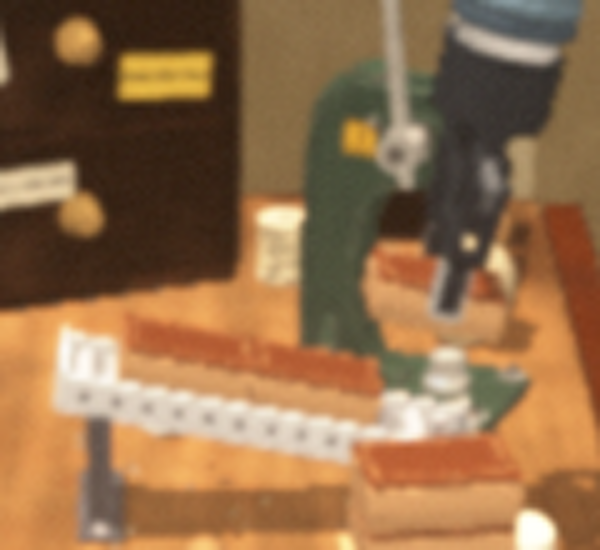

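servo_tool(targets=[{"jaw": 50,"tx": 0,"ty": 0,"tz": -0.8,"ax": 0,"ay": 0.6,"az": 0},{"jaw": 50,"tx": 0,"ty": 0,"tz": -1,"ax": 0,"ay": 0.6,"az": 0},{"jaw": 50,"tx": 0,"ty": 0,"tz": -1,"ax": 0,"ay": 0,"az": 0},{"jaw": 50,"tx": 0,"ty": 0,"tz": -0.8,"ax": 0,"ay": 0,"az": 0},{"jaw": 50,"tx": 0,"ty": 0,"tz": 0,"ax": 0,"ay": 0,"az": 0}])

```text
time: 7.82
tcp_pos: [0.4552, -0.1598, 0.2473]
ee_rot: [-180.0, 0.1, -175.8]
wrist_force: [-0.4, 0.1, -1.6]
opening: 0.642
```

```bash
python3 -c "
from h import *
snap('wrist','w7.png')
snap('scene','sc7.png')
crop('sc7.png',220,110,150,150,4,'c_sc7.png')
go([.477,.104,.24],[180,0,189.3])"
```

```text
t 7.92 shift [-1.42  8.7   0.19] turn [ 0.   -0.01 -0.51] tcp [ 0.4538 -0.1594  0.2456] [ 1.800e+02 -1.000e-01 -1.758e+02] F [ 0.4  0.5 -1.6] op 0.646
```

View pics/c_sc7.png

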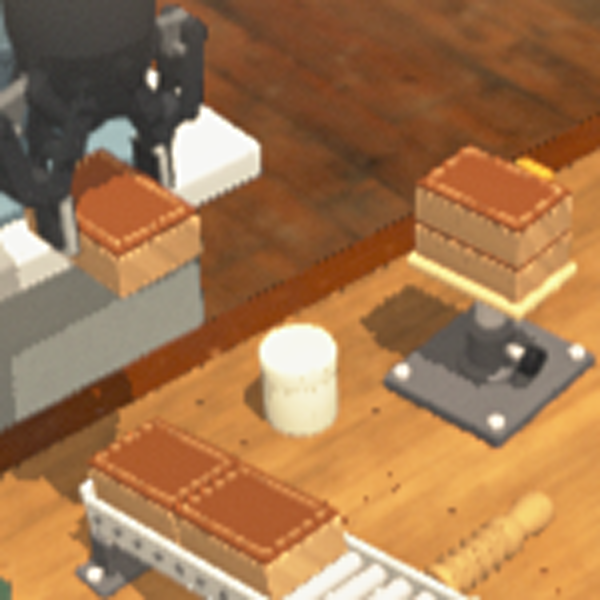

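View pics/w7.png

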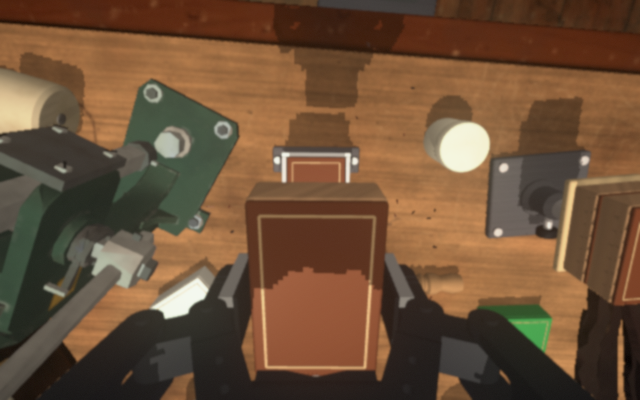

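```bash
python3 -c "
from h import *
for f in ('w7.png','w5.png'):
    s,d=load(f); H=d['hand_eye']; K=d['camera_matrix']
    for p,z in [((247,201),-.0236),((387,201),-.0236),((252,183),.0064),((381,183),.0064)]:
        v=H[:3,:3]@np.linalg.solve(K,[*p,1]); t=H[:3,3]; print(f,np.round(t+v*(z-t[2])/v[2],4))
"
```

```text
w7.png [ 0.0415 -0.0254 -0.0236]
w7.png [ 0.0415  0.0262 -0.0236]
w7.png [ 0.0403 -0.029   0.0064]
w7.png [0.0403 0.0296 0.0064]
w5.png [ 0.0417 -0.0255 -0.0236]
w5.png [ 0.0416  0.0262 -0.0236]
w5.png [ 0.0404 -0.0291  0.0064]
w5.png [0.0404 0.0296 0.0064]
```

servo_tool(targets=[{"jaw": 50,"tx": -0.2,"ty": 1,"tz": 0,"ax": 0,"ay": 0,"az": 0},{"jaw": 50,"tx": -0.2,"ty": 1,"tz": 0,"ax": 0,"ay": 0,"az": 0},{"jaw": 50,"tx": -0.2,"ty": 1,"tz": 0,"ax": 0,"ay": 0,"az": 0},{"jaw": 50,"tx": -0.2,"ty": 1,"tz": 0,"ax": 0,"ay": 0,"az": 0},{"jaw": 50,"tx": -0.2,"ty": 1,"tz": 0,"ax": 0,"ay": 0,"az": 0}])

```text
time: 8.55
tcp_pos: [0.4723, -0.007, 0.2452]
ee_rot: [-180.0, -0.1, -175.8]
wrist_force: [0.6, 0.5, -0.9]
opening: 0.647
```

servo_tool(targets=[{"jaw": 50,"tx": -0.2,"ty": 1,"tz": 0,"ax": 0,"ay": 0,"az": 0},{"jaw": 50,"tx": -0.2,"ty": 1,"tz": 0,"ax": 0,"ay": 0,"az": 0},{"jaw": 50,"tx": 0,"ty": 0.8,"tz": 0,"ax": 0,"ay": 0,"az": 0},{"jaw": 50,"tx": 0,"ty": 0.8,"tz": 0,"ax": 0,"ay": 0,"az": -0.5},{"jaw": 50,"tx": 0,"ty": 0,"tz": 0,"ax": 0,"ay": 0,"az": 0}])

```text
time: 9.18
tcp_pos: [0.4766, 0.1024, 0.2458]
ee_rot: [180.0, -0.1, -170.5]
wrist_force: [0.6, -0.8, -0.9]
opening: 0.649
```

servo_tool(targets=[{"jaw": 50,"tx": 0,"ty": 0,"tz": 0,"ax": 0,"ay": 0,"az": 0},{"jaw": 50,"tx": 0,"ty": 0,"tz": 0,"ax": 0,"ay": 0,"az": 0}])

```text
time: 9.43
tcp_pos: [0.4774, 0.0994, 0.2466]
ee_rot: [-180.0, -0.0, -170.9]
wrist_force: [-0.2, 0.5, -0.5]
opening: 0.649
```

```bash
python3 -c "
from h import *
snap('wrist','w8.png')
snap('scene','sc8.png')
snap('side','s8.png')
go([.477,.104,.18],[180,0,189.3])"
```

```text
t 9.57 shift [-0.01  0.14  2.23] turn [-0.    0.   -0.02] tcp [0.4774 0.0999 0.2468] [-180.     0.  -170.9] F [ 0.5  0.4 -1.4] op 0.649
```

View pics/w8.png

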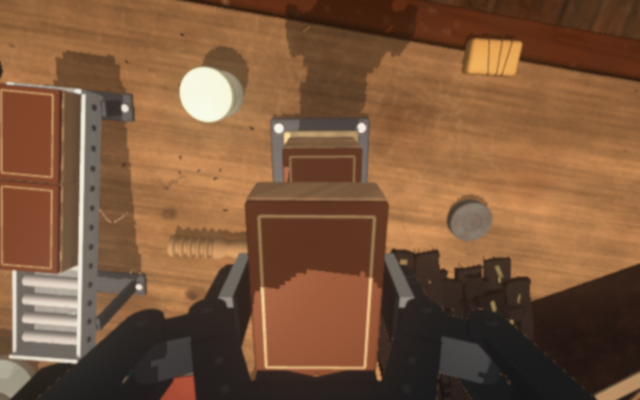

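```bash
python3 -c "
from h import *
crop('w8.png',260,110,120,90,6,'c_w8.png')"
```

```text
(no output)
```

View pics/c_w8.png

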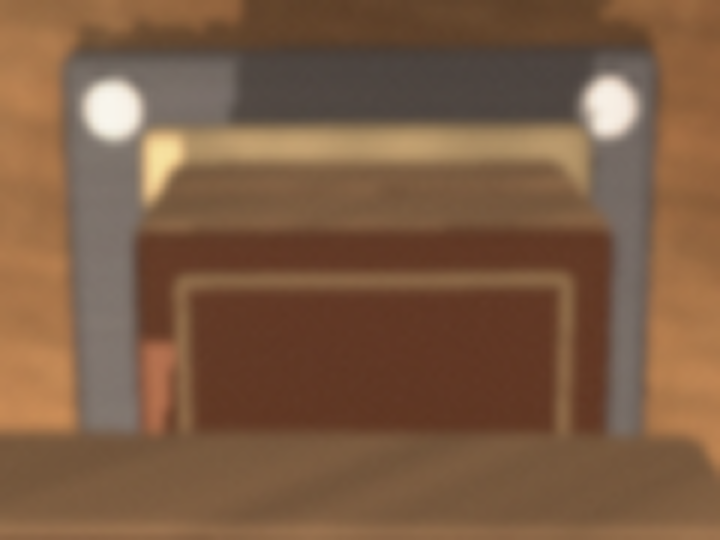

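```bash
python3 -c "
from h import *
s,d=load('w8.png'); C=cam(d,s); Rt=R.from_euler('xyz',s['ee_rot'],degrees=True)
P=lambda x,y:(260+x/6,110+y/6)
for z in (.154,.157,.160):
  a,b=[onz(C,P(*p),z) for p in [(138,231),(610,230)]]
  print(z,[np.round(Rt.inv().apply(q-s['tcp_pos']),4) for q in (a,b)],np.linalg.norm(a-b),np.degrees(np.arctan2(-(b-a)[0],(b-a)[1])), 'center world',(a+b)/2+Rt.apply([-.042,0,0]))
a,b=[onz(C,P(*p),.013) for p in [(113,110),(610,105)]]
print([np.round(Rt.inv().apply(q-s['tcp_pos']),4) for q in (a,b)],np.degrees(np.arctan2(-(b-a)[0],(b-a)[1])))
"
```

```text
0.154 [array([ 0.0419, -0.0227,  0.0926]), array([0.042 , 0.0321, 0.0926])] 0.05478793768070739 9.198811790669414 center world [0.47672054 0.10403832 0.15399596]
0.157 [array([ 0.0423, -0.0224,  0.0896]), array([0.0425, 0.0317, 0.0896])] 0.05408635441451553 9.198811790669415 center world [0.47624516 0.10390024 0.15699596]
0.16 [array([ 0.0428, -0.0221,  0.0866]), array([0.0429, 0.0313, 0.0866])] 0.05338477114832368 9.198811790669478 center world [0.47576978 0.10376217 0.15999596]
[array([ 0.0409, -0.0402,  0.2337]), array([0.0417, 0.0505, 0.2336])] 9.64603107253249
```

servo_tool(targets=[{"jaw": 50,"tx": 0.03,"ty": 0.15,"tz": 0.5,"ax": 0,"ay": 0,"az": -0.02},{"jaw": 50,"tx": 0,"ty": 0,"tz": 0.5,"ax": 0,"ay": 0,"az": 0},{"jaw": 50,"tx": 0,"ty": 0,"tz": 0.5,"ax": 0,"ay": 0,"az": 0},{"jaw": 50,"tx": 0,"ty": 0,"tz": 0.4,"ax": 0,"ay": 0,"az": 0},{"jaw": 50,"tx": 0,"ty": 0,"tz": 0.2,"ax": 0,"ay": 0,"az": 0}])

```text
time: 10.2
tcp_pos: [0.4753, 0.1046, 0.1827]
ee_rot: [-180.0, -0.1, -170.6]
wrist_force: [-0.7, 0.8, -1.3]
opening: 0.643
```

servo_tool(targets=[{"jaw": 50,"tx": 0,"ty": 0,"tz": 0.05,"ax": 0,"ay": 0,"az": 0},{"jaw": 50,"tx": 0,"ty": 0,"tz": 0.05,"ax": 0,"ay": 0,"az": 0},{"jaw": 50,"tx": 0,"ty": 0,"tz": 0.05,"ax": 0,"ay": 0,"az": 0},{"jaw": 50,"tx": 0,"ty": 0,"tz": 0,"ax": 0,"ay": 0,"az": 0}])

```text
time: 10.7
tcp_pos: [0.4758, 0.1049, 0.1793]
ee_rot: [180.0, 0.0, -170.6]
wrist_force: [-1.1, 0.2, -1.1]
opening: 0.646
```

```bash
python3 -c "
from h import *
snap('scene','sc9.png')
snap('side','s9.png')
crop('s9.png',290,130,100,90,6,'c_s9.png')
crop('sc9.png',300,120,90,90,6,'c_sc9.png')
go([.477,.104,.1635],[180,0,189.3])"
```

```text
t 10.8 shift [-0.03 -0.04  0.53] turn [0.   0.   0.01] tcp [0.4758 0.1049 0.1794] [ 180.     0.  -170.6] F [-0.3 -0.3 -0.5] op 0.646
```

View pics/c_s9.png

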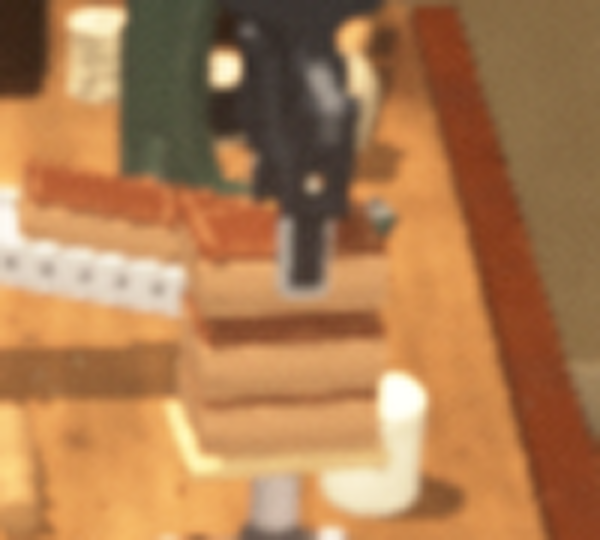

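View pics/c_sc9.png

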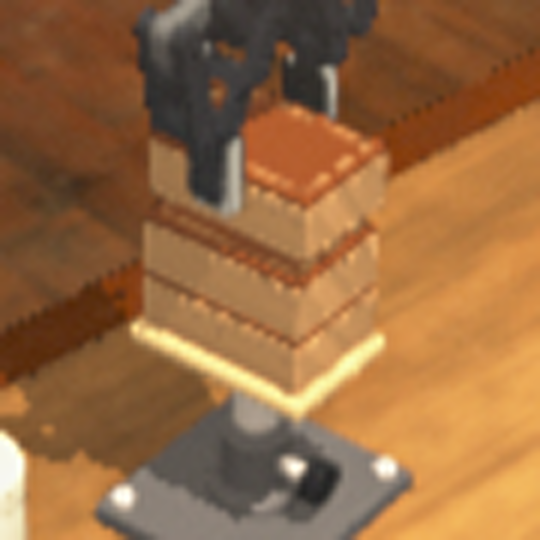

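servo_tool(targets=[{"jaw": 50,"tx": 0,"ty": 0,"tz": 0.1,"ax": 0,"ay": 0,"az": 0},{"jaw": 50,"tx": 0,"ty": 0,"tz": 0.1,"ax": 0,"ay": 0,"az": 0},{"jaw": 50,"tx": 0,"ty": 0,"tz": 0.1,"ax": 0,"ay": 0,"az": 0},{"jaw": 50,"tx": 0,"ty": 0,"tz": 0.05,"ax": 0,"ay": 0,"az": 0},{"jaw": 50,"tx": 0,"ty": 0,"tz": 0.05,"ax": 0,"ay": 0,"az": 0}])

```text
time: 11.42
tcp_pos: [0.4756, 0.1048, 0.1682]
ee_rot: [180.0, -0.0, -170.6]
wrist_force: [-10.6, -2.0, 28.8]
opening: 0.649
```

servo_tool(targets=[{"jaw": 50,"tx": 0,"ty": 0,"tz": 0.05,"ax": 0,"ay": 0,"az": 0},{"jaw": 50,"tx": 0,"ty": 0,"tz": 0.05,"ax": 0,"ay": 0,"az": 0}])

```text
time: 11.68
tcp_pos: [0.4757, 0.1048, 0.1681]
ee_rot: [179.8, -0.1, -170.6]
wrist_force: [-22.9, -4.1, 65.6]
opening: 0.649
```

servo_tool(targets=[{"jaw": 50,"tx": 0,"ty": 0,"tz": -0.08,"ax": 0,"ay": 0,"az": 0},{"jaw": 50,"tx": 0,"ty": 0,"tz": -0.07,"ax": 0,"ay": 0,"az": 0},{"jaw": 50,"tx": 0,"ty": 0,"tz": 0,"ax": 0,"ay": 0,"az": 0}])

```text
time: 12.05
tcp_pos: [0.4758, 0.1049, 0.1686]
ee_rot: [-180.0, 0.0, -170.6]
wrist_force: [0.4, 0.8, -1.5]
opening: 0.65
```

```bash
python3 -c "
from h import *
go([.477,.104,.1635],[180,0,189.3])"
```

```text
t 12.05 shift [-0.04 -0.04  0.17] turn [-0.    0.    0.01] tcp [0.4758 0.1049 0.1686] [-180.     0.  -170.6] F [ 0.4  0.8 -1.5] op 0.65
```

Lifted just off; press down slightly so it bears before releasing.

servo_tool(targets=[{"jaw": 50,"tx": 0,"ty": 0,"tz": 0.02,"ax": 0,"ay": 0,"az": 0},{"jaw": 50,"tx": 0,"ty": 0,"tz": 0.02,"ax": 0,"ay": 0,"az": 0},{"jaw": 50,"tx": 0,"ty": 0,"tz": 0,"ax": 0,"ay": 0,"az": 0}])

```text
time: 12.42
tcp_pos: [0.4758, 0.1049, 0.1683]
ee_rot: [180.0, -0.0, -170.6]
wrist_force: [-5.4, -1.1, 14.1]
opening: 0.643
```

servo_tool(targets=[{"jaw": 50,"tx": 0,"ty": 0,"tz": -0.02,"ax": 0,"ay": 0,"az": 0},{"jaw": 62,"tx": 0,"ty": 0,"tz": 0,"ax": 0,"ay": 0,"az": 0},{"jaw": 75,"tx": 0,"ty": 0,"tz": 0,"ax": 0,"ay": 0,"az": 0},{"jaw": 85,"tx": 0,"ty": 0,"tz": 0,"ax": 0,"ay": 0,"az": 0},{"jaw": 85,"tx": 0,"ty": 0,"tz": 0,"ax": 0,"ay": 0,"az": 0}])

```text
time: 13.05
tcp_pos: [0.4757, 0.1048, 0.168]
ee_rot: [-180.0, -0.0, -170.6]
wrist_force: [0.9, -0.1, -0.4]
opening: 0.995
```

servo_tool(targets=[{"jaw": 85,"tx": 0,"ty": 0,"tz": -0.4,"ax": 0,"ay": 0,"az": 0},{"jaw": 85,"tx": 0,"ty": 0,"tz": -0.8,"ax": 0,"ay": 0,"az": 0},{"jaw": 85,"tx": 0,"ty": 0,"tz": -1,"ax": 0,"ay": 0,"az": 0},{"jaw": 85,"tx": 0,"ty": 0,"tz": -1,"ax": 0,"ay": 0,"az": 0},{"jaw": 85,"tx": 0,"ty": 0,"tz": 0,"ax": 0,"ay": 0,"az": 0}])

```text
time: 13.68
tcp_pos: [0.4774, 0.1052, 0.2668]
ee_rot: [179.9, 0.3, -170.6]
wrist_force: [0.2, 0.5, 0.0]
opening: 0.995
```

```bash
python3 -c "
from h import *
snap('wrist','w10.png')
snap('scene','sc10.png')
snap('side','s10.png')
a=cv2.imread('pics/s10.png')[130:220,290:390]; b=cv2.imread('pics/sc10.png')[120:210,300:400]
cv2.imwrite('pics/c10.png',cv2.resize(np.hstack([a,b]),None,fx=4,fy=4,interpolation=cv2.INTER_CUBIC))
go([.518,.297,.15],[180,0,189.3])"
```

```text
t 13.82 shift [-2.46  6.09  3.79] turn [-0.   -0.    0.01] tcp [0.4752 0.1048 0.2638] [-180.    -0.  -170.6] F [-0.5  0.9 -0.3] op 0.997
```

View pics/c10.png

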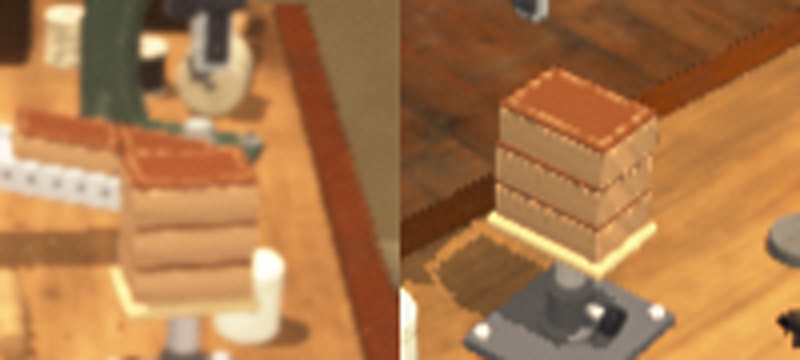

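View pics/w10.png

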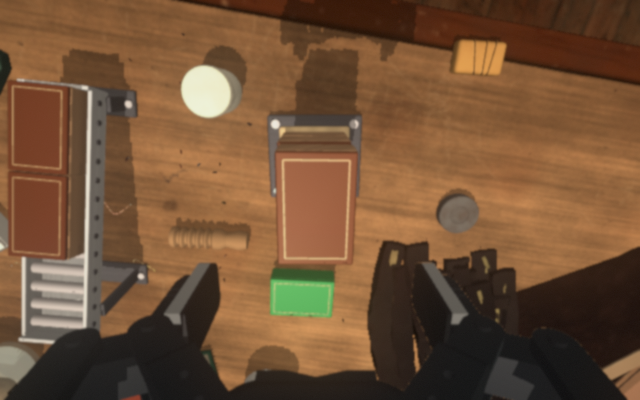

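```bash
python3 -c "
from h import *
s,d=load('w10.png'); C=cam(d,s)
im=d['img']; crop('w10.png',370,160,140,110,5,'c_w10.png')
Q=np.array([onz(C,p,.192) for p in [(277,153),(356,152),(354,265),(275,263)]]); print(np.round(Q,4),Q.mean(0),np.linalg.norm(Q[1]-Q[0]),np.linalg.norm(Q[3]-Q[0]))
g=cv2.cvtColor(im,cv2.COLOR_RGB2HSV)[170:250,420:500]; m=((g[:,:,1]<70)).astype(np.uint8); m=cv2.morphologyEx(m,cv2.MORPH_OPEN,np.ones((3,3),np.uint8))
for c in cv2.findContours(m,0,2)[0]:
  if cv2.contourArea(c)>100: print(cv2.contourArea(c),np.array(cv2.minEnclosingCircle(c)[0])+[420,170],cv2.minEnclosingCircle(c)[1],cv2.boundingRect(c))
for p in [(459,212),(458,213)]:
  print(onz(C,p,.014))
"
```

```text
[[0.4404 0.0739 0.192 ]
 [0.4315 0.1241 0.192 ]
 [0.5122 0.1391 0.192 ]
 [0.5198 0.0827 0.192 ]] [0.47598623 0.10494866 0.192     ] 0.050985743507490716 0.07981727898639775
827.0 [457.28742599 213.0598793 ] 19.02378273010254 (19, 26, 37, 36)
[0.51252395 0.29280771 0.014     ]
[0.51401117 0.29196614 0.014     ]
```

View pics/c_w10.png

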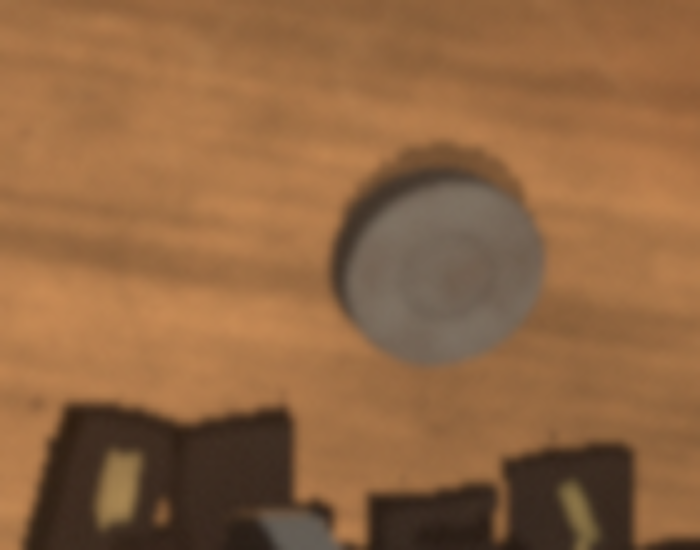

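servo_tool(targets=[{"jaw": 85,"tx": -0.4,"ty": 1,"tz": 0,"ax": 0,"ay": 0,"az": 0},{"jaw": 85,"tx": -0.4,"ty": 1,"tz": 0,"ax": 0,"ay": 0,"az": 0},{"jaw": 85,"tx": -0.4,"ty": 1,"tz": 0,"ax": 0,"ay": 0,"az": 0},{"jaw": 85,"tx": -0.4,"ty": 1,"tz": 0,"ax": 0,"ay": 0,"az": 0},{"jaw": 85,"tx": -0.4,"ty": 1,"tz": 0.5,"ax": 0,"ay": 0,"az": 0}])

```text
time: 14.45
tcp_pos: [0.5108, 0.2637, 0.2487]
ee_rot: [-180.0, 0.0, -170.6]
wrist_force: [-0.3, -0.2, 0.5]
opening: 0.993
```

servo_tool(targets=[{"jaw": 85,"tx": -0.4,"ty": 0.97,"tz": 0.8,"ax": 0,"ay": 0,"az": 0},{"jaw": 85,"tx": 0,"ty": 0,"tz": 1,"ax": 0,"ay": 0,"az": 0},{"jaw": 85,"tx": 0,"ty": 0,"tz": 1,"ax": 0,"ay": 0,"az": 0},{"jaw": 85,"tx": 0,"ty": 0,"tz": 0,"ax": 0,"ay": 0,"az": 0},{"jaw": 85,"tx": 0,"ty": 0,"tz": 0,"ax": 0,"ay": 0,"az": 0}])

```text
time: 15.08
tcp_pos: [0.5179, 0.2932, 0.1657]
ee_rot: [-180.0, 0.0, -170.6]
wrist_force: [0.8, -0.2, -0.7]
opening: 0.993
```

```bash
python3 -c "
from h import *
snap('wrist','w11.png')
go([.516,.293,.0],[180,0,189.3])"
```

```text
t 15.12 shift [ 0.09 -0.01  5.54] turn [0.   0.01 0.01] tcp [0.5183 0.2935 0.1662] [ 1.800e+02  1.000e-01 -1.706e+02] F [ 0.5 -0.1 -0.1] op 0.995
```

View pics/w11.png

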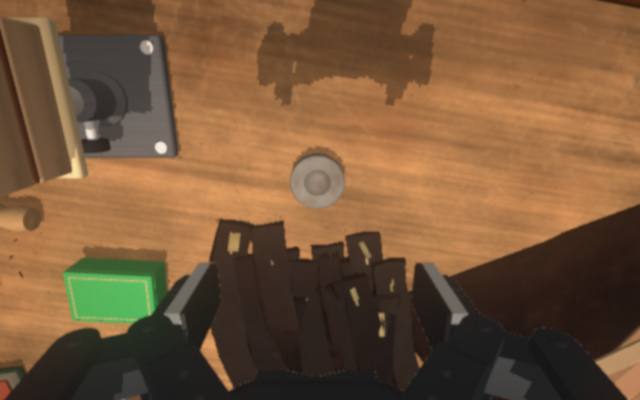

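```bash
python3 -c "
from h import *
s,d=load('w11.png'); C=cam(d,s); crop('w11.png',270,130,100,100,6,'c_w11.png')
for p in [(317.5,181),(318,181)]: q=onz(C,p,.014); print(q)
go([q[0],q[1],0],[180,0,189.3])
"
```

```text
[0.51484229 0.29450676 0.014     ]
[0.51476927 0.29495021 0.014     ]
t 15.12 shift [0.11 0.07 5.54] turn [0.   0.01 0.01] tcp [0.5183 0.2935 0.1662] [ 1.800e+02  1.000e-01 -1.706e+02] F [ 0.5 -0.1 -0.1] op 0.995
```

View pics/c_w11.png

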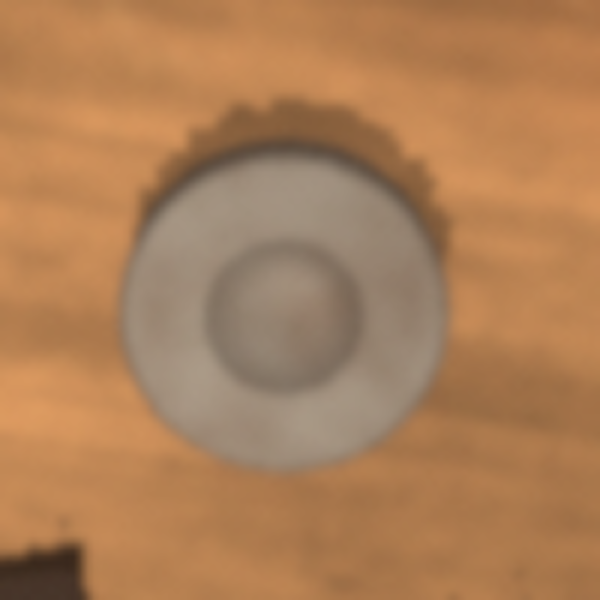

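servo_tool(targets=[{"jaw": 85,"tx": 0.09,"ty": 0.06,"tz": 1,"ax": 0,"ay": 0,"az": 0},{"jaw": 85,"tx": 0,"ty": 0,"tz": 1,"ax": 0,"ay": 0,"az": 0},{"jaw": 85,"tx": 0,"ty": 0,"tz": 1,"ax": 0,"ay": 0,"az": 0},{"jaw": 85,"tx": 0,"ty": 0,"tz": 1,"ax": 0,"ay": 0,"az": 0},{"jaw": 85,"tx": 0,"ty": 0,"tz": 0.5,"ax": 0,"ay": 0,"az": 0}])

```text
time: 15.75
tcp_pos: [0.5147, 0.2948, 0.0298]
ee_rot: [180.0, 0.0, -170.6]
wrist_force: [0.6, -0.1, -0.0]
opening: 0.997
```

servo_tool(targets=[{"jaw": 85,"tx": 0,"ty": 0,"tz": 0.4,"ax": 0,"ay": 0,"az": 0},{"jaw": 70,"tx": 0,"ty": 0,"tz": 0.3,"ax": 0,"ay": 0,"az": 0},{"jaw": 58,"tx": 0,"ty": 0,"tz": 0.15,"ax": 0,"ay": 0,"az": 0},{"jaw": 58,"tx": 0,"ty": 0,"tz": 0,"ax": 0,"ay": 0,"az": 0},{"jaw": 58,"tx": 0,"ty": 0,"tz": 0,"ax": 0,"ay": 0,"az": 0}])

```text
time: 16.38
tcp_pos: [0.515, 0.2948, 0.0051]
ee_rot: [180.0, 0.0, -170.6]
wrist_force: [-0.2, 0.2, 0.0]
opening: 0.678
```

```bash
python3 -c "
from h import *
snap('wrist','w12.png'); snap('side','s12.png'); crop('s12.png',270,210,100,90,6,'c_s12.png')
go([.5155,.2945,0],[180,0,189.3])
"
```

```text
t 16.48 shift [-0.02 -0.01  0.17] turn [0.   0.   0.01] tcp [0.5149 0.2948 0.005 ] [ 180.     0.  -170.6] F [-0.5 -0.3  0.4] op 0.679
```

View pics/w12.png

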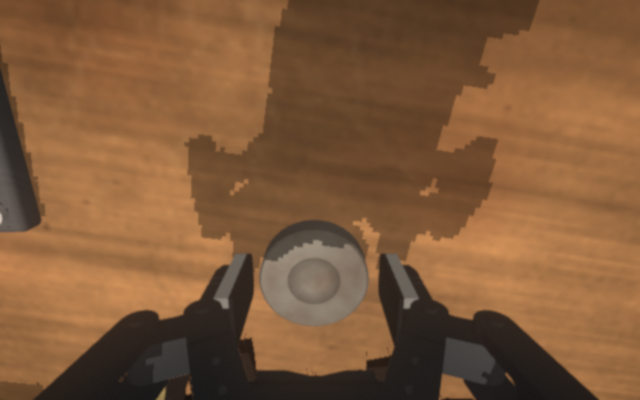

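View pics/c_s12.png

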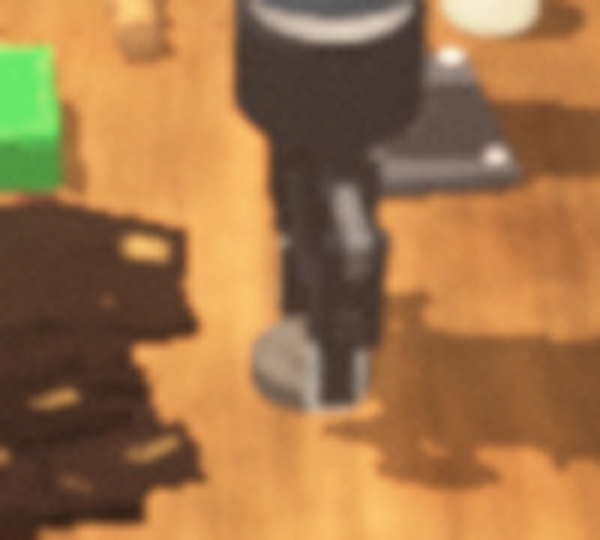

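```bash
python3 -c "
from h import *
s,d=load('w12.png'); C=cam(d,s); crop('w12.png',190,200,250,180,3,'c_w12.png')
for p in [(313.5,282),(313.5,278)]: print(onz(C,p,.014))
print('tcp px',proj(C,s['tcp_pos']),proj(C,s['tcp_pos']+[0,0,.009]))
s,d=load('s12.png');C=cam(d);print(proj(C,[.515,.2948,.014]),proj(C,[.5185,.2948,.014]),proj(C,[.515,.2948+.036,.009]))
"
```

```text
[0.51670551 0.29405208 0.014     ]
[0.51468658 0.29372268 0.014     ]
tcp px [315.73202386 268.82009607] [315.76051091 278.9490545 ]
[323.25067878 267.78112601] [321.83413534 267.76545395] [323.55873215 278.37862141]
```

View pics/c_w12.png

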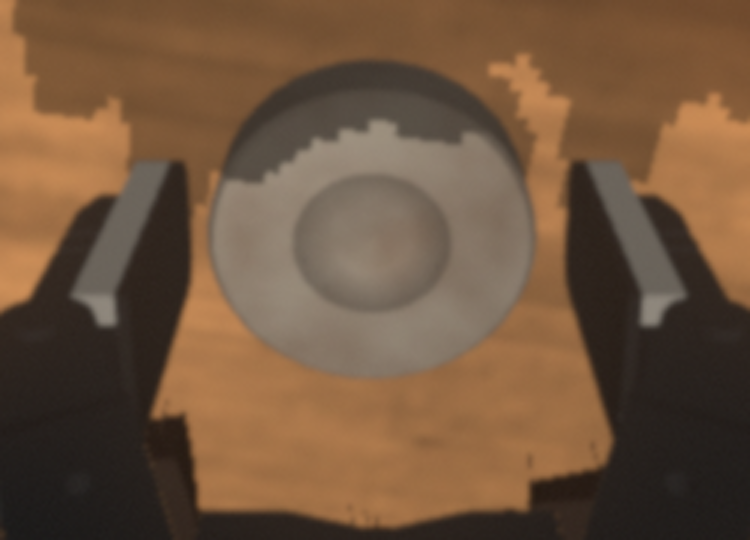

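```bash
python3 -c "
from h import *
s,d=load('s9.png');C=cam(d);r=R.from_euler('z',9.4,degrees=True);t=s['tcp_pos']
for k in (-.011,.011): print('tip',(proj(C,t+r.apply([k,.03,.004]))-[290,130])*6, 'back',(proj(C,t+r.apply([k,.045,.004]))-[290,130])*6)
for k in (-.042,.042): print('blk',(proj(C,t+r.apply([k,.028,.0236]))-[290,130])*6)
s,d=load('s12.png');C=cam(d);t=s['tcp_pos']
for k in (-.011,.011): print('tip',(proj(C,t+r.apply([k,.029,.004]))-[270,210])*6, 'back',(proj(C,t+r.apply([k,.045,.004]))-[270,210])*6)
for k in (-.025,.025): print('puck',(proj(C,t+[k,0,.009])-[270,210])*6)
"
```

```text
tip [327.61110576 287.9312908 ] back [335.50755473 302.72731502]
tip [278.15990072 290.7567434 ] back [285.55158614 305.62600608]
blk [398.38374406 241.15831641]
blk [208.45837817 251.53514623]
tip [359.54093333 396.61134245] back [367.54147023 420.82280222]
tip [306.04287803 401.47791576] back [313.41200732 425.82509892]
puck [380.39557772 347.25996107]
puck [258.97744976 345.91656538]
```

servo_tool(targets=[{"jaw": 58,"tx": -0.05,"ty": 0,"tz": 0.08,"ax": 0,"ay": 0,"az": 0},{"jaw": 58,"tx": 0,"ty": 0,"tz": 0.08,"ax": 0,"ay": 0,"az": 0},{"jaw": 44,"tx": 0,"ty": 0,"tz": 0,"ax": 0,"ay": 0,"az": 0},{"jaw": 44,"tx": 0,"ty": 0,"tz": 0,"ax": 0,"ay": 0,"az": 0},{"jaw": 44,"tx": 0,"ty": 0,"tz": 0,"ax": 0,"ay": 0,"az": 0}], squeeze=50)

```text
time: 17.1
tcp_pos: [0.516, 0.2947, -0.0001]
ee_rot: [-180.0, -0.0, -170.6]
wrist_force: [-1.0, -1.5, 1.9]
opening: 0.558
```

servo_tool(targets=[{"jaw": 44,"tx": 0,"ty": 0,"tz": 0,"ax": 0,"ay": 0,"az": 0}])

```text
time: 17.23
tcp_pos: [0.516, 0.2947, -0.0002]
ee_rot: [-180.0, -0.0, -170.6]
wrist_force: [-1.2, -1.0, 3.7]
opening: 0.56
```

servo_tool(targets=[{"jaw": 44,"tx": 0,"ty": 0,"tz": -0.3,"ax": 0,"ay": 0,"az": 0},{"jaw": 44,"tx": 0,"ty": 0,"tz": -0.7,"ax": 0,"ay": 0,"az": 0},{"jaw": 44,"tx": 0,"ty": 0,"tz": -1,"ax": 0,"ay": 0,"az": 0},{"jaw": 44,"tx": 0,"ty": 0,"tz": -1,"ax": 0,"ay": 0,"az": 0},{"jaw": 44,"tx": 0,"ty": 0,"tz": -1,"ax": 0,"ay": 0,"az": 0}])

```text
time: 17.85
tcp_pos: [0.5162, 0.2951, 0.1221]
ee_rot: [180.0, 0.1, -170.6]
wrist_force: [0.1, 0.7, -2.9]
opening: 0.563
```

servo_tool(targets=[{"jaw": 44,"tx": 0,"ty": 0,"tz": -1,"ax": 0,"ay": 0,"az": 0},{"jaw": 44,"tx": 0,"ty": 0,"tz": -1,"ax": 0,"ay": 0,"az": 0},{"jaw": 44,"tx": 0,"ty": 0,"tz": -1,"ax": 0,"ay": 0,"az": 0},{"jaw": 44,"tx": 0,"ty": 0,"tz": -1,"ax": 0,"ay": 0,"az": 0},{"jaw": 44,"tx": 0,"ty": 0,"tz": 0,"ax": 0,"ay": 0,"az": 0}])

```text
time: 18.48
tcp_pos: [0.5175, 0.2955, 0.2431]
ee_rot: [179.8, 0.3, -170.6]
wrist_force: [0.3, -0.0, -3.8]
opening: 0.559
```

```bash
python3 -c "
from h import *
snap('wrist','w13.png'); snap('side','s13.png');crop('w13.png',190,200,250,180,3,'c_w13.png'); crop('s13.png',270,120,100,90,6,'c_s13.png')
go([.476,.105,.24],[180,0,189.3])
"
```

```text
t 18.57 shift [ 2.33 -6.03 -0.01] turn [ 0.   -0.    0.01] tcp [0.5155 0.2947 0.2397] [ 180.    -0.  -170.6] F [-0.6 -0.5 -2.8] op 0.559
```

View pics/c_w13.png

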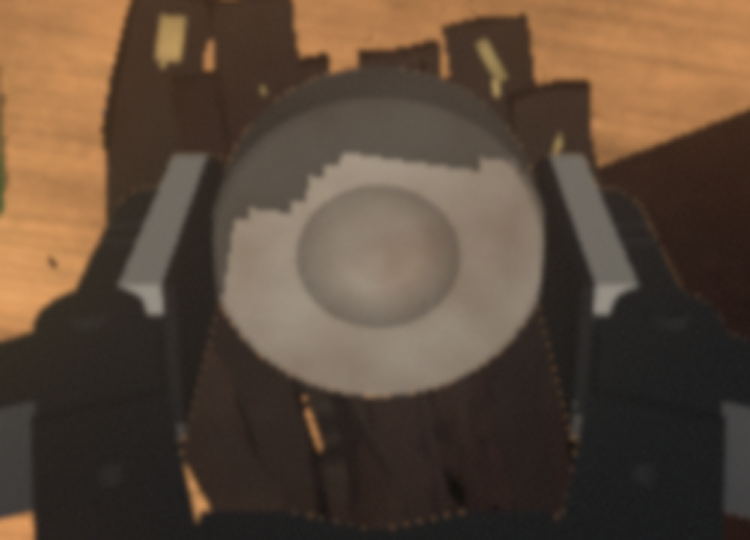

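View pics/c_s13.png

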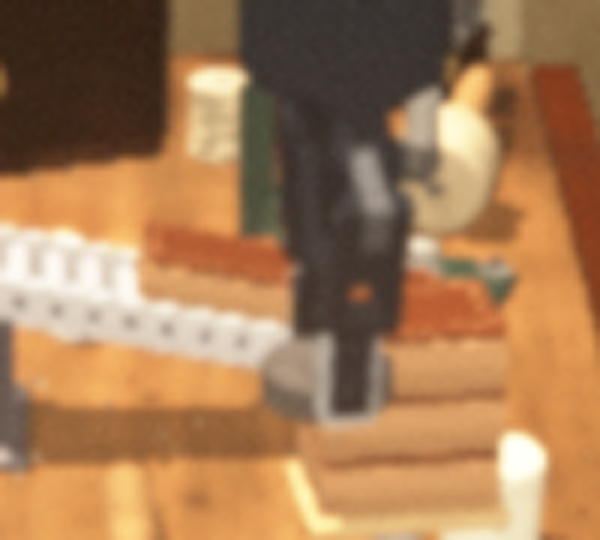

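servo_tool(targets=[{"jaw": 44,"tx": 0.4,"ty": -1,"tz": 0,"ax": 0,"ay": 0,"az": 0},{"jaw": 44,"tx": 0.4,"ty": -1,"tz": 0,"ax": 0,"ay": 0,"az": 0},{"jaw": 44,"tx": 0.4,"ty": -1,"tz": 0,"ax": 0,"ay": 0,"az": 0},{"jaw": 44,"tx": 0.4,"ty": -1,"tz": 0,"ax": 0,"ay": 0,"az": 0},{"jaw": 44,"tx": 0.4,"ty": -1,"tz": 0,"ax": 0,"ay": 0,"az": 0}])

```text
time: 19.2
tcp_pos: [0.4799, 0.1357, 0.2385]
ee_rot: [-180.0, -0.1, -170.6]
wrist_force: [0.8, -0.4, -2.8]
opening: 0.564
```

servo_tool(targets=[{"jaw": 44,"tx": 0.33,"ty": -0.7,"tz": 0,"ax": 0,"ay": 0,"az": 0},{"jaw": 44,"tx": 0,"ty": -0.33,"tz": 0,"ax": 0,"ay": 0,"az": 0},{"jaw": 44,"tx": 0,"ty": 0,"tz": 0,"ax": 0,"ay": 0,"az": 0},{"jaw": 44,"tx": 0,"ty": 0,"tz": 0,"ax": 0,"ay": 0,"az": 0}])

```text
time: 19.7
tcp_pos: [0.4769, 0.1063, 0.2397]
ee_rot: [180.0, 0.0, -170.5]
wrist_force: [0.3, 0.1, -2.8]
opening: 0.563
```

```bash
python3 -c "
from h import *
snap('wrist','w14.png'); snap('scene','sc14.png'); crop('sc14.png',290,90,110,100,6,'c_sc14.png')
go([.4757,.1048,.2],[180,0,189.3])
"
```

```text
t 19.8 shift [ 0.04 -0.04  1.32] turn [0.   0.   0.02] tcp [0.4768 0.1061 0.2397] [ 180.     0.  -170.5] F [-0.5  0.8 -2.6] op 0.565
```

View pics/w14.png

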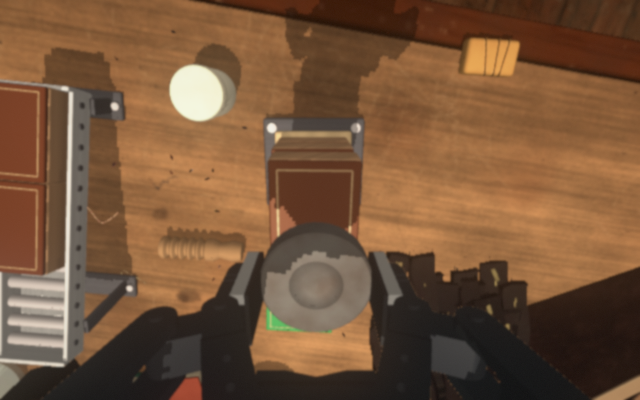

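View pics/c_sc14.png

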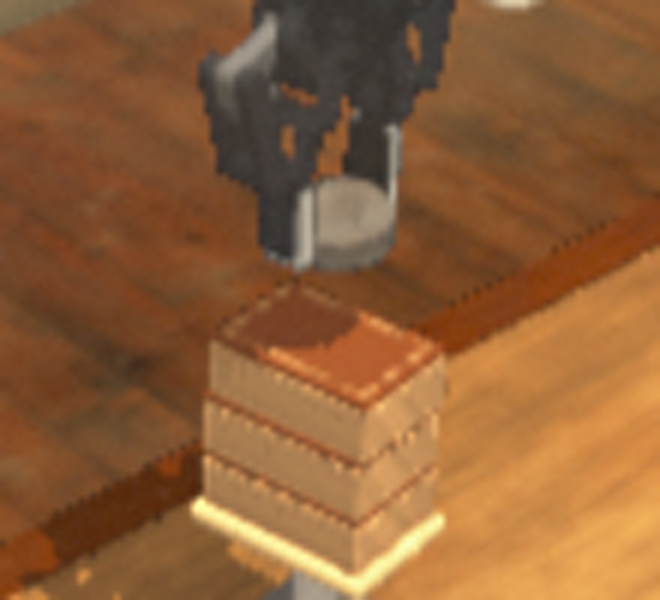

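servo_tool(targets=[{"jaw": 44,"tx": 0.03,"ty": -0.03,"tz": 0.35,"ax": 0,"ay": 0,"az": 0},{"jaw": 44,"tx": 0,"ty": 0,"tz": 0.35,"ax": 0,"ay": 0,"az": 0},{"jaw": 44,"tx": 0,"ty": 0,"tz": 0.3,"ax": 0,"ay": 0,"az": 0},{"jaw": 44,"tx": 0,"ty": 0,"tz": 0.1,"ax": 0,"ay": 0,"az": 0},{"jaw": 44,"tx": 0,"ty": 0,"tz": 0,"ax": 0,"ay": 0,"az": 0}])

```text
time: 20.42
tcp_pos: [0.4758, 0.1039, 0.2066]
ee_rot: [-180.0, -0.0, -170.6]
wrist_force: [-0.6, 0.3, -2.5]
opening: 0.56
```

```bash
python3 -c "
from h import *
snap('scene','sc15.png'); snap('side','s15.png'); crop('sc15.png',290,90,110,100,6,'c_sc15.png'); crop('s15.png',300,110,90,90,6,'c_s15.png')
go([.4757,.1048,.192],[180,0,189.3])
"
```

```text
t 20.52 shift [0.01 0.03 0.5 ] turn [0.   0.   0.01] tcp [0.4761 0.104  0.207 ] [ 180.     0.  -170.6] F [ 0.2 -0.4 -2. ] op 0.561
```

View pics/c_sc15.png

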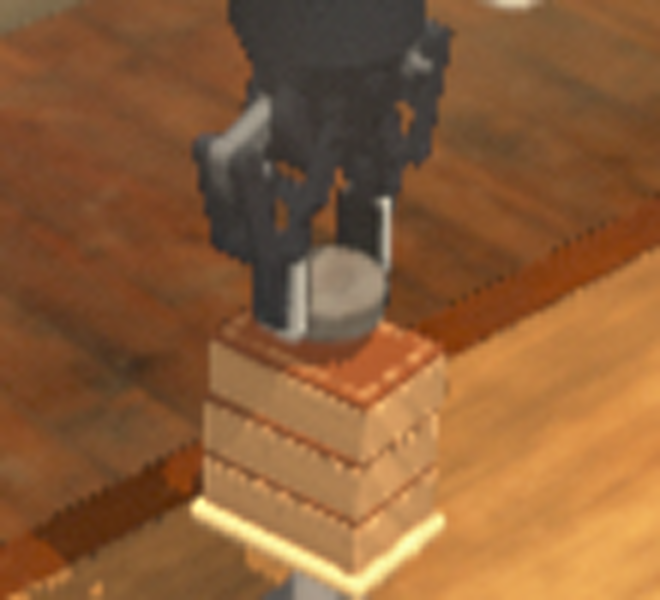

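View pics/c_s15.png

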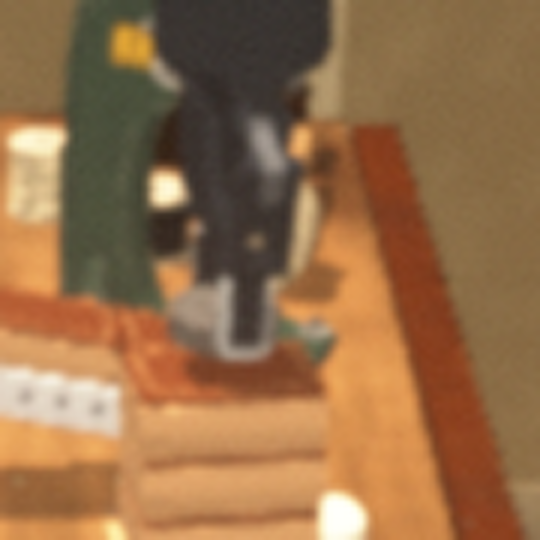

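servo_tool(targets=[{"jaw": 44,"tx": 0,"ty": 0.03,"tz": 0.08,"ax": 0,"ay": 0,"az": 0},{"jaw": 44,"tx": 0,"ty": 0,"tz": 0.08,"ax": 0,"ay": 0,"az": 0},{"jaw": 44,"tx": 0,"ty": 0,"tz": 0.06,"ax": 0,"ay": 0,"az": 0}])

```text
time: 20.9
tcp_pos: [0.4757, 0.1049, 0.2001]
ee_rot: [-180.0, -0.0, -170.6]
wrist_force: [-0.7, 0.6, -3.6]
opening: 0.56
```

servo_tool(targets=[{"jaw": 44,"tx": 0,"ty": 0,"tz": 0.06,"ax": 0,"ay": 0,"az": 0},{"jaw": 44,"tx": 0,"ty": 0,"tz": 0.05,"ax": 0,"ay": 0,"az": 0}])

```text
time: 21.15
tcp_pos: [0.4757, 0.1048, 0.1968]
ee_rot: [-180.0, -0.0, -170.6]
wrist_force: [0.6, -0.1, -3.5]
opening: 0.564
```

servo_tool(targets=[{"jaw": 44,"tx": 0,"ty": 0,"tz": 0.04,"ax": 0,"ay": 0,"az": 0},{"jaw": 44,"tx": 0,"ty": 0,"tz": 0.03,"ax": 0,"ay": 0,"az": 0}])

```text
time: 21.4
tcp_pos: [0.4757, 0.1049, 0.1947]
ee_rot: [-180.0, 0.0, -170.6]
wrist_force: [-0.5, 0.6, -2.8]
opening: 0.565
```

servo_tool(targets=[{"jaw": 44,"tx": 0,"ty": 0,"tz": 0.03,"ax": 0,"ay": 0,"az": 0},{"jaw": 44,"tx": 0,"ty": 0,"tz": 0.03,"ax": 0,"ay": 0,"az": 0}])

```text
time: 21.65
tcp_pos: [0.4757, 0.1049, 0.193]
ee_rot: [180.0, 0.0, -170.6]
wrist_force: [-0.3, -0.6, -3.0]
opening: 0.56
```

servo_tool(targets=[{"jaw": 44,"tx": 0,"ty": 0,"tz": 0.02,"ax": 0,"ay": 0,"az": 0},{"jaw": 44,"tx": 0,"ty": 0,"tz": 0.02,"ax": 0,"ay": 0,"az": 0}])

```text
time: 21.9
tcp_pos: [0.4758, 0.1049, 0.1918]
ee_rot: [-180.0, 0.0, -170.6]
wrist_force: [-0.7, 1.3, -3.1]
opening: 0.565
```

servo_tool(targets=[{"jaw": 44,"tx": 0,"ty": 0,"tz": 0.02,"ax": 0,"ay": 0,"az": 0},{"jaw": 44,"tx": 0,"ty": 0,"tz": 0.02,"ax": 0,"ay": 0,"az": 0}])

```text
time: 22.15
tcp_pos: [0.4758, 0.1049, 0.1908]
ee_rot: [180.0, 0.0, -170.6]
wrist_force: [-2.4, -0.1, 4.5]
opening: 0.567
```

servo_tool(targets=[{"jaw": 44,"tx": 0,"ty": 0,"tz": 0.02,"ax": 0,"ay": 0,"az": 0},{"jaw": 44,"tx": 0,"ty": 0,"tz": 0.02,"ax": 0,"ay": 0,"az": 0}])

```text
time: 22.4
tcp_pos: [0.4758, 0.1049, 0.1907]
ee_rot: [179.9, -0.0, -170.6]
wrist_force: [-7.6, -1.3, 18.8]
opening: 0.564
```

servo_tool(targets=[{"jaw": 44,"tx": 0,"ty": 0,"tz": -0.03,"ax": 0,"ay": 0,"az": 0},{"jaw": 44,"tx": 0,"ty": 0,"tz": 0,"ax": 0,"ay": 0,"az": 0}])

```text
time: 22.65
tcp_pos: [0.4758, 0.1049, 0.1908]
ee_rot: [180.0, 0.0, -170.6]
wrist_force: [-3.5, -1.3, 6.8]
opening: 0.56
```

servo_tool(targets=[{"jaw": 56,"tx": 0,"ty": 0,"tz": 0,"ax": 0,"ay": 0,"az": 0},{"jaw": 65,"tx": 0,"ty": 0,"tz": 0,"ax": 0,"ay": 0,"az": 0},{"jaw": 80,"tx": 0,"ty": 0,"tz": 0,"ax": 0,"ay": 0,"az": 0},{"jaw": 80,"tx": 0,"ty": 0,"tz": 0,"ax": 0,"ay": 0,"az": 0}])

```text
time: 23.15
tcp_pos: [0.4758, 0.1049, 0.1903]
ee_rot: [-180.0, 0.0, -170.6]
wrist_force: [-0.5, 0.2, 0.2]
opening: 0.936
```

servo_tool(targets=[{"jaw": 80,"tx": 0,"ty": 0,"tz": -0.3,"ax": 0,"ay": 0,"az": 0},{"jaw": 80,"tx": 0,"ty": 0,"tz": -0.7,"ax": 0,"ay": 0,"az": 0},{"jaw": 80,"tx": 0,"ty": 0,"tz": -1,"ax": 0,"ay": 0,"az": 0},{"jaw": 80,"tx": 0,"ty": 0,"tz": -1,"ax": 0,"ay": 0,"az": 0},{"jaw": 80,"tx": 0,"ty": 0,"tz": 0,"ax": 0,"ay": 0,"az": 0}])

```text
time: 23.78
tcp_pos: [0.4773, 0.1052, 0.2829]
ee_rot: [179.9, 0.3, -170.6]
wrist_force: [-0.4, 0.2, -0.5]
opening: 0.932
```

```bash
python3 -c "
from h import *
snap('wrist','w16.png'); snap('scene','sc16.png'); snap('side','s16.png')
a=cv2.imread('pics/s16.png')[110:220,250:390]; b=cv2.imread('pics/sc16.png')[140:250,230:370]
cv2.imwrite('pics/c16.png',cv2.resize(np.vstack([a,b]),None,fx=2.7,fy=2.7,interpolation=cv2.INTER_CUBIC))
go([.4757,.1048,.192],[180,0,189.3])
"
```

```text
t 23.93 shift [-0.02 -0.    2.93] turn [-0.   -0.    0.01] tcp [0.4753 0.1048 0.2799] [-180.    -0.  -170.6] F [-0.4 -1.1 -0.5] op 0.939
```

View pics/w16.png

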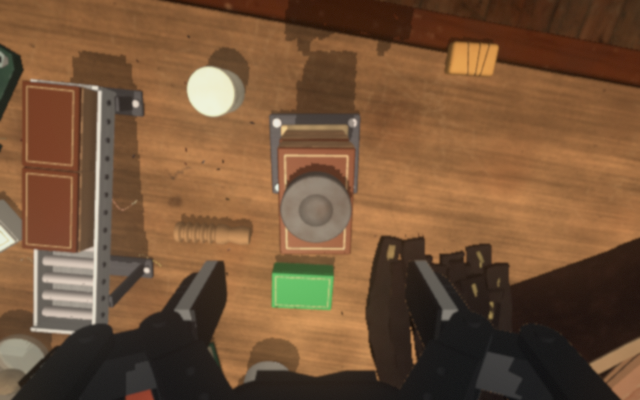

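View pics/c16.png

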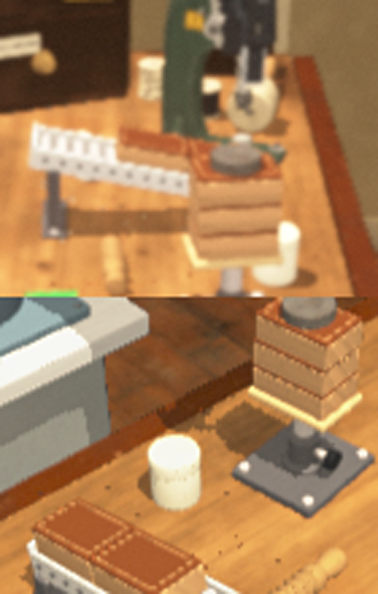

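```bash
python3 -c "
from h import *
s,d=load('w16.png'); C=cam(d,s)
Q=np.array([onz(C,p,.191) for p in [(279,149),(354,148),(352,253),(278,254)]]).mean(0); q=onz(C,(316,208.5),.205); print(Q,q,np.linalg.norm((Q-q)[:2]))
f='sc16.png'; crop(f,300,110,100,100,6,'c17.png')
print(arm.read_state()['qvel'].round(1))
"
```

```text
[0.47623644 0.10518531 0.191     ] [0.47492838 0.10514288 0.205     ] 0.001308741221850162
[ 0.2  0.6 -0.2  0.5  0.1  0.   0.1]
```

View pics/c17.png

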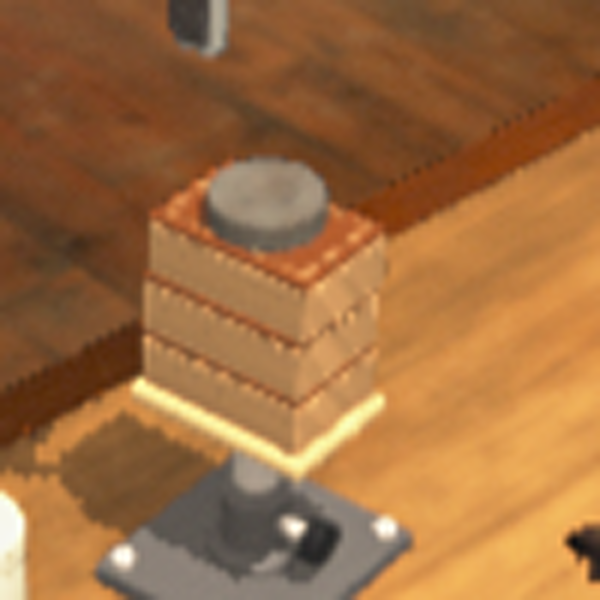

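Puck centred and flat, block flush, lane blocks at the stop. Handing in.

```bash
python3 -c "
from h import *
print(arm.close_job())"
```

```text
the job is handed in; nothing more can be done
None
```

The front block now lies flush and leather up on the pile, with the steel puck flat in its middle. I handed the job in at about 24 s of the 69 s allowed.

**Block:** I pinched it along the bed's pitch and lifted it out. The second block rolled to the end stop, with the third behind it. I then levelled the block and lowered it until it bore on the pile.
- First contact came about 5 mm higher than my camera estimate, so the push rose to about 66 N before I backed off. The limit is 120 N at the wrist, and the descent there was about 12–24 mm/s.
- I let go after a fresh gentle contact of about 14 N.

**Puck:** I lowered it until it bore on the block. The push reached about 19 N and I eased it to about 7 N before letting go.

**Last checks:**
- **Puck position:** the wrist view puts the puck's centre about 1.3 mm from the block's centre.
- **Block position:** the block is flush with the pile in all three camera views.
- **Lane:** the second and third blocks sit at the stop on the rollers.
- **Bystanders:** the pot, wax cake and stick look unmoved by eye; I did not measure them. The arm is clear of everything.

**Disagreements:** the side camera placed the gripped block and the puck 3–4 mm further forward relative to the fingers than the wrist camera did. A rough scene-camera estimate during the lowering had the puck about 13 mm off sideways. I trusted the wrist camera and the finger geometry, and the final views agree with them.

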